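Load the spatulas into the steriliser drawer

ROBOT

A 6-joint arm with a two-finger parallel gripper is mounted at the origin on the work surface. World frame = base frame: x ahead of the robot, y to its left, z up, the work surface at z = 0. Lengths are in mm, angles in rad, forces in N, time in s.
With the tool pointing down it reaches from about 350 to 925 mm from the base axis. Payload 6.4 kg.
Tool frame: the origin (TCP) lies midway between the tips of the shut fingers; the grasp point (between the pads) lies 19 mm behind it (arm.grip_depth is the distance from the TCP to the grasp point, in mm); z points along the fingers, y is the line along which they close (so a half turn about z gives the same grasp; the last joint's range is limited). The gripper opens to 85 mm and grips with 20 to 120 N. Pads are 22 mm wide; open, the fingers measure 114 mm over their backs; the gripper's body (76 mm by 85 mm) begins 54 mm behind the grasp point. The pads swing forward as they close: fully open they stand 13 mm farther back than shut.
Start: joints at [1.144, 0.245, 1.558, -0, 1.339, -0.174], TCP at [162.572, 629.352, 231.29] pointing down, gripper open.
Joint ranges: [-3.13, 3.13], [-1.02, 2.26], [0.13, 2.54], [-0.95, 4.09], [0.21, 2.88], [-2.74, 2.74]. Speed limits (rad/s): [2.57, 2.57, 3.14, 3.14, 3.14, 3.14].

INTERFACE

Orientations are given as a 3x3 rotation matrix whose columns are the frame's x, y, z axes.
In Python, from station import arm gives the robot as it stands.
- The arm moves only by the shell command python3 -m jog 'ROWS'. ROWS is JSON, a list of rows, each an object with "offset": the shift along the tool's x, y, z in mm, a list of three; "twist": the turn about the tool's z in degrees; "hand": the finger opening in mm, from 0 to 85.4. A call has exactly 10 rows; each row shifts and turns the commanded pose from where the row before left it, along the tool's axes as they then stand; what a row does not reach is not made up. A row lasts 1/12 s, in which the tool goes at most 41.7 mm and 7.16 degrees, less where a joint would pass 70% of its speed; a pose out of reach is approached as far as the arm can. A call with a gripper value outside its range is refused whole. The fingers move at their own pace and stop on an object; the grip force is fixed at half the most. Time passes only in rows, so rows that do not move let the fingers close, or fill a call up. It gives the time, the measured TCP pose, the force, the opening and the grip force at its end, in the units of the state.
- arm.read_state(): the state, without advancing time (a new reading comes with each control period).
- arm.read_camera(name): name is "side" or "top" or "wrist"; returns the picture (420x560x3 uint8, red, green, blue); there is no depth.
- arm.camera_params(name): a dict with "fx", "fy", "cx", "cy" (pixels), "k1" (the pictures are not rectified: a ray, as slopes to the right and down, at radius r is drawn at 1 + k1 r^2 times it, then the intrinsics apply), "position" and "rotation" of the camera in the world. Camera axes: x right, y up, looking along -z (the intrinsics and any distortion apply to the point x, -y, -z); pixel columns grow to the right and rows downward; lengths in mm; the calibration is good to about 2 mm. A picture is of the moment at which its call begins: read the wrist's pose just before it. camera_params takes no time and is no camera call; for the wrist camera it gives the pose at the moment of the call.
- arm.job_done(): hands the job in; it is judged then, once.
The state is a dict: "time_s": time; "joints": joint angles; "joint_vel": joint speeds; "joint_torque": joint torques, N m; "ee_pos": TCP position; "tcp_rot": TCP orientation; "force": force on the tool from outside, world axes, zero at the start; "ft_torque": the same for the moment, N m; "grip_width": finger opening in mm; "gripper_force": force on a finger pad.
Only numpy, scipy, OpenCV 4.12 (cv2) and the standard library are available. Lean on these libraries where they do the work, as an engineer would, in place of code of your own. Each camera call takes 0.05 s, during which the arm holds its last target. There are 200 camera calls.

TASK

Pull the steriliser's drawer all the way out, then take every blue-handled spatula out of the white tray, lifting its handle end over the red lip and drawing it out from under the clear guard, and lay them all flat inside the drawer. Then push the drawer fully shut and press the green start button once the drawer is closed, leaving the tube rack, bottle and tip box alone.

Things in the scene. Friction and masses are not known exactly. Their poses are not given: they have to be found in the camera images.
- tray: Fixed white storage tray, 214 x 224 mm, base plate 10 mm thick. Origin: centre of its underside; z up. Four lanes run along its x axis, centred at y = -84, -28, 28 and 84 mm; a lip closes their -x end, and at +x they end in 24 mm wide slots between white blocks, x = 35 mm to the back stop at 100 mm. Between lip and slots the lanes are open above and at the sides.
- tray_lip (a point): Middle of the top edge of the red lip across all lanes at the tray's -x end: 6 mm thick, inner face at tray x = -100 mm, 16 mm above the base plate. Axes as the tray's. A spatula raised level hits the guard before it clears the lip: the handle end must be lifted some 8 to 10 degrees, the tip staying low, and the spatula drawn out over the lip towards -x.
- tray_guard (a point): Middle of the front edge of the clear guard plate's underside, which lies 22 mm above the base plate (32 mm above the tray's underside); the plate is 4 mm thick and covers the slots from tray x = 35 to 107 mm, over the last 65 mm or so of the blades. Axes as the tray's.
- steri_drawer0 (a joint): How far the steriliser's drawer is open, m: 0 shut, 0.2 fully out. It slides level along the cabinet's -x direction, stays where it is left, and needs about 1 to 2 N.
- steri_drawer0_handle (a point): Centre of the drawer's level steel bar handle: bar 11 mm thick, 120 mm long along the drawer's y, standing 35 mm (axis) in front of the drawer front's face; the bar is 38 mm below the cabinet's top and 62 mm above the table. Axes as the cabinet's: x points into the cabinet, so the drawer opens towards -x.
- drawer_floor (a point): Middle of the front (-x) edge of the drawer's inner floor, at floor height (22 mm above the table), at the foot of the inner front wall; moves with the drawer. x points into the cabinet. Inside, the drawer measures 211 mm in x (from here), 248 mm in y (124 either way), walls 56 mm high; the 15 mm thick blue front panel reaches 65 mm above this floor. Fully out, it is open from above up to x = 194 mm.
- steri_front (a point): Middle of the upper front edge of the fixed white steriliser cabinet (blue drawer front), which measures 256 (x) x 290 (y) x 100 mm high and stands on the table; it extends from here 256 mm towards +x and 145 mm either way in y. z up; its front faces -x. Its shell begins 15 mm behind here.
- start_top (a point): Centre of the top of the round green start button (32 mm across) in a black housing on the cabinet's top, 0.122 m above the table when not pressed. Moves down as it is pressed.
- start (a joint): Travel of the start button, m: 0 released, 0.006 fully pressed; springs back. Fully down takes about 4 N.
- spatula1: Spatula, 190 mm long, 80 g (may be absent). Origin: middle of its length, in the plane of the handle's underside; x points from handle to blade tip, z up as stored. Blue handle x = -95 to 0 mm, 18 wide, 16 high; flat steel blade x = 0 to 95 mm, 14 wide, 5 thick (z 5.5 to 10.5). Balance point 17 mm to the handle side of the middle. At the start it lies in a lane of the tray, handle towards the lip.
- spatula1_handle (a point): Centre of the blue handle (47.5 mm from either of its ends). Axes as the spatula's.
- spatula1_tip (a point): Middle of the end face of the blade tip. Axes as the spatula's.
- spatula2: Spatula, 190 mm long, 80 g (may be absent). Origin: middle of its length, in the plane of the handle's underside; x points from handle to blade tip, z up as stored. Blue handle x = -95 to 0 mm, 18 wide, 16 high; flat steel blade x = 0 to 95 mm, 14 wide, 5 thick (z 5.5 to 10.5). Balance point 17 mm to the handle side of the middle. At the start it lies in a lane of the tray, handle towards the lip.
- spatula2_handle (a point): Centre of the blue handle (47.5 mm from either of its ends). Axes as the spatula's.
- spatula2_tip (a point): Middle of the end face of the blade tip. Axes as the spatula's.
- spatula3: Spatula, 190 mm long, 80 g (may be absent). Origin: middle of its length, in the plane of the handle's underside; x points from handle to blade tip, z up as stored. Blue handle x = -95 to 0 mm, 18 wide, 16 high; flat steel blade x = 0 to 95 mm, 14 wide, 5 thick (z 5.5 to 10.5). Balance point 17 mm to the handle side of the middle. At the start it lies in a lane of the tray, handle towards the lip.
- spatula3_handle (a point): Centre of the blue handle (47.5 mm from either of its ends). Axes as the spatula's.
- spatula3_tip (a point): Middle of the end face of the blade tip. Axes as the spatula's.
- spatula4: Spatula, 190 mm long, 80 g (may be absent). Origin: middle of its length, in the plane of the handle's underside; x points from handle to blade tip, z up as stored. Blue handle x = -95 to 0 mm, 18 wide, 16 high; flat steel blade x = 0 to 95 mm, 14 wide, 5 thick (z 5.5 to 10.5). Balance point 17 mm to the handle side of the middle. At the start it lies in a lane of the tray, handle towards the lip.
- spatula4_handle (a point): Centre of the blue handle (47.5 mm from either of its ends). Axes as the spatula's.
- spatula4_tip (a point): Middle of the end face of the blade tip. Axes as the spatula's.
- tube_rack: Bystander: red tube rack with green-capped tubes, 105 x 250 mm, 110 mm high. Origin: centre of its underside.
- reagent_bottle: Bystander: clear bottle with blue cap, 66 mm across, 150 mm high. Origin: centre of its underside.
- tip_box: Bystander: grey box with clear lid, 120 x 85 x 85 mm. Origin: centre of its underside.
Mind the look-alikes: they are no part of the job. Leave any orange or yellow look-alike of the spatula4 alone. Leave any yellow look-alike of the spatula3 alone.

How it is judged:
By the outcome, as a careful person would: the job done as asked, in the order asked, and still so for the second after the job is handed in, with the robot touching nothing.
Of spatula1, spatula2, spatula3, spatula4 only 3 to 4 are there at a start; the rules pass over those that are not, and their reading is None.
At some moment in a run one of spatula1, spatula2, spatula3, spatula4 may be knocked a few centimetres aside while the robot is not near it.
Once in a run the grip may slacken for a moment while it holds something.
It also fails if it takes over 210 s, if anything falls off the work surface, if the arm or the gripper's body presses on something with over 40 N, if the wrist force passes 120 N, or if a joint passes its speed limit or range.

## Working session

There is one attempt and no reset: what is moved stays moved. The work goes in short steps, Python scripts to look and compute and a shell command to move; the robot and the scene stay as the last step left them, time stands still between calls to the robot, and variables do not carry over. Pictures are saved under pics/ and viewed, at most 14 in all, crops included, and the job is handed in when it is done.

```bash
ls; mkdir -p pics
cat > h.py <<'E'
import numpy as np, cv2
from station import arm
def save(n,f):
    im=arm.read_camera(n); cv2.imwrite('pics/'+f,im[:,:,::-1]); return im
def ray(n,u,v,p=None):
    p=p or arm.camera_params(n)
    k=np.array([[p['fx'],0,p['cx']],[0,p['fy'],p['cy']],[0,0,1.]])
    s=cv2.undistortPoints(np.array([[[u,v]]],float),k,np.array([p['k1'],0,0,0.]))[0,0]
    return np.array(p['position'],float),np.array(p['rotation'])@np.array([s[0],-s[1],-1])
def at(n,u,v,z,p=None):
    o,d=ray(n,u,v,p); return (o+d*(z-o[2])/d[2]).round(1)
def px(n,P,p=None):
    p=p or arm.camera_params(n)
    c=np.array(p['rotation']).T@(np.array(P,float)-p['position'])
    s=np.array([c[0],-c[1]])/-c[2]; s=s*(1+p['k1']*(s@s))
    return np.array([p['fx']*s[0]+p['cx'],p['fy']*s[1]+p['cy']]).round(1)
def st():
    s=arm.read_state(); print('t',round(s['time_s'],2),'ee',np.round(s['ee_pos'],1),'w',round(s['grip_width'],1),'F',np.round(s['force'],1),'gf',round(s['gripper_force'],1)); print(np.round(s['tcp_rot'],3).tolist(),np.round(s['joints'],2))
    return s
E
python3 - <<'E'
from h import *
st()
for n in('top','side'): save(n,n+'1.png'); p=arm.camera_params(n); print(p)
E
```

```text
pics
t 0.0 ee [162.3 628.8 230.2] w 85.1 F [-0.6 -0.   0. ] gf 0.0
[[-0.968, 0.25, -0.001], [0.25, 0.968, -0.002], [0.0, -0.002, -1.0]] [ 1.14  0.25  1.56  0.    1.34 -0.17]
{'fx': 490.92256805161765, 'fy': 490.92256805161765, 'cx': 275.5198004507422, 'cy': 206.16274729168555, 'k1': -0.10124760423426815, 'position': array([ 276.62900412,   -5.69925191, 1706.18503622]), 'rotation': array([[-0.00838986,  0.98628257, -0.16485235],
       [-0.99991137, -0.00997894, -0.00881357],
       [-0.01033773,  0.16476379,  0.98627888]])}
{'fx': 438.19044282952376, 'fy': 438.19044282952376, 'cx': 281.4127882361485, 'cy': 220.31368756876523, 'k1': 0.04052248317896137, 'position': array([  24.06101891, -640.24339677, 1070.94021816]), 'rotation': array([[ 0.80062259,  0.44217514, -0.40433231],
       [-0.5989323 ,  0.60957616, -0.5193236 ],
       [ 0.01683935,  0.65794989,  0.75287342]])}
```

View pics/top1.png

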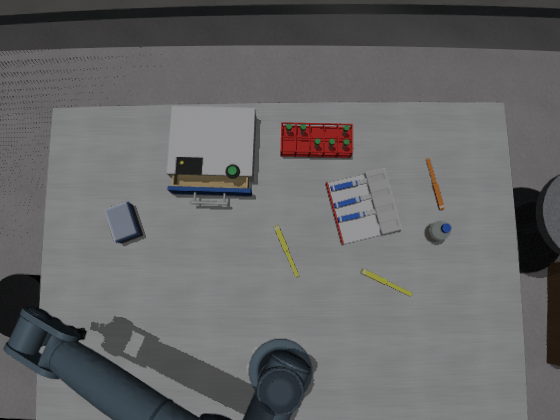

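View pics/side1.png

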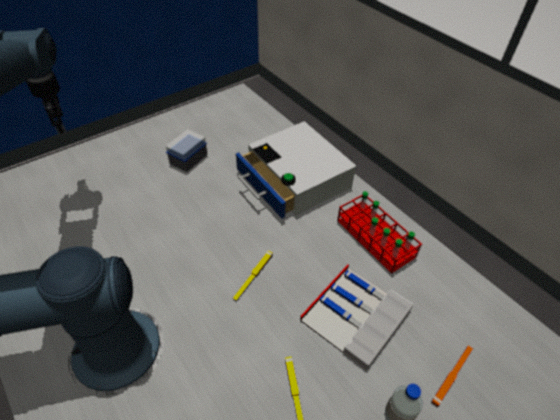

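Top view: three blue-handled spatulas in the tray at about (350,185), (349,202), (350,217), with an empty fourth lane near (352,233). The drawer is slightly open, its handle at (211,202), and the green button is at (232,171). Look-alikes are yellow sticks at (286,251) and (386,283) and an orange one at (435,184); none is blue. Next is a close crop to check.

Run:
```python
from h import *
a=cv2.imread('pics/top1.png')
x=cv2.resize(a[160:250,318:408],(600,600),interpolation=cv2.INTER_CUBIC)
cv2.imwrite('pics/c1.png',x)
b=cv2.resize(a[100:216,160:265],None,fx=5,fy=5,interpolation=cv2.INTER_CUBIC); cv2.imwrite('pics/c2.png',b)
print(b.shape)
```

```text
(580, 525, 3)
```

View pics/c1.png

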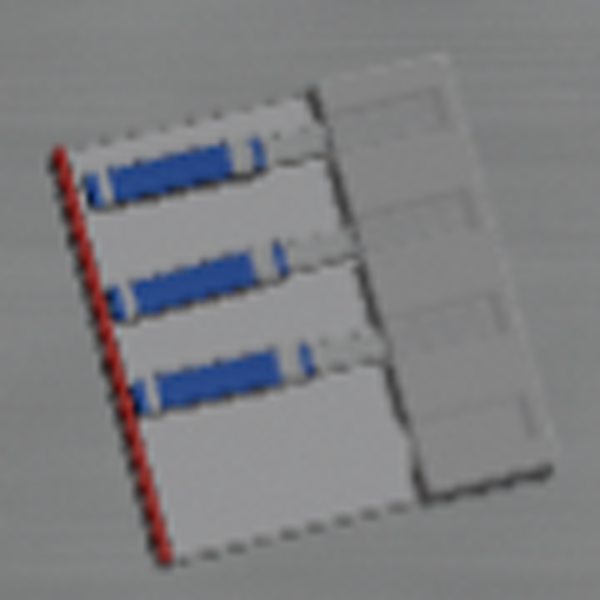

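View pics/c2.png

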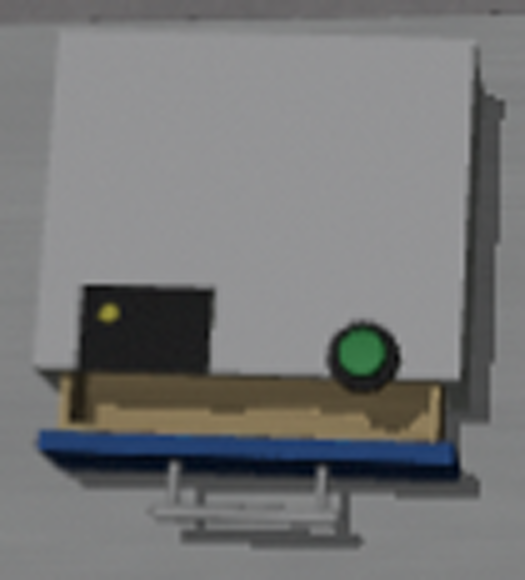

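Run:
```python
from h import *
c=lambda x,y:(318+(x+.5)/6.667-.5,160+(y+.5)/6.667-.5)
d=lambda x,y:(160+(x+.5)/5-.5,100+(y+.5)/5-.5)
for n,q,z in [('lipA',c(58,150),26),('lipB',c(165,562),26),('gA',c(452,55),36),('gB',c(552,470),36),
 ('gfA',c(312,88),36),('gfB',c(420,500),36),
 ('s1h',c(86,190),26),('s1e',c(264,154),26),('s2h',c(110,302),26),('s2e',c(287,257),26),('s3h',c(135,395),26),('s3e',c(311,358),26),
 ('shellL',d(35,370),100),('shellR',d(464,382),100),('shBL',d(58,28),100),('shBR',d(478,40),100),('hL',d(150,511),62),('hR',d(345,519),62),('btn',d(361,352),122),
 ('frL',d(40,432),87),('frR',d(455,443),87)]:
  print(n,at('top',*q,z))
```

```text
lipA [ 641.1 -169.    26. ]
lipB [ 424.  -218.7   26. ]
gA [ 688.2 -377.2   36. ]
gB [ 468.2 -419.1   36. ]
gfA [ 671.  -302.4   36. ]
gfB [ 453.5 -349.8   36. ]
s1h [ 619.6 -183.1   26. ]
s1e [ 638.  -277.4   26. ]
s2h [ 559.9 -194.    26. ]
s2e [ 582.9 -287.4   26. ]
s3h [ 510.9 -205.7   26. ]
s3e [ 529.4 -298.    26. ]
shellL [660.4 376.  100. ]
shellR [648.5  85.4 100. ]
shBL [904.5 368.3 100. ]
shBR [890.5  75.9 100. ]
hL [569.5 302.5  62. ]
hR [562.6 168.7  62. ]
btn [664.6 152.6 122. ]
frL [620.3 374.3  87. ]
frR [609.5  92.2  87. ]
```

```bash
cat >> h.py <<'E'
def go(x,y,z,ang=None):
    "shift in tool axes to world x,y,z after twisting the tool x axis to ang (deg)"
    s=st(); R=np.array(s['tcp_rot']); a=np.degrees(np.arctan2(R[1,0],R[0,0]))
    tw=0 if ang is None else -((ang-a+180)%360-180)
    a=np.radians(a-tw); X=np.array([np.cos(a),np.sin(a)]); Y=np.array([X[1],-X[0]])
    d=np.array([x,y,z])-s['ee_pos']
    print('twist',round(tw,1),'then offset',(d[:2]@X).round(1),(d[:2]@Y).round(1),(-d[2]).round(1))
E
python3 -m jog '[{"offset":[0,0,0],"twist":6.5,"hand":85},{"offset":[0,0,0],"twist":6.5,"hand":85},{"offset":[0,0,0],"twist":6.5,"hand":85},{"offset":[0,0,0],"twist":6.5,"hand":85},{"offset":[0,0,0],"twist":6.5,"hand":85},{"offset":[0,0,0],"twist":6.5,"hand":85},{"offset":[0,0,0],"twist":6.5,"hand":85},{"offset":[0,0,0],"twist":6.5,"hand":85},{"offset":[0,0,0],"twist":6.5,"hand":85},{"offset":[0,0,0],"twist":6.5,"hand":85}]'
python3 -m jog '[{"offset":[0,0,0],"twist":6.5,"hand":85},{"offset":[0,0,0],"twist":6.5,"hand":85},{"offset":[-25,28,0],"twist":0,"hand":40},{"offset":[-25,28,0],"twist":0,"hand":40},{"offset":[-25,28,0],"twist":0,"hand":40},{"offset":[-25,28,0],"twist":0,"hand":40},{"offset":[-25,28,0],"twist":0,"hand":40},{"offset":[-25,28,0],"twist":0,"hand":40},{"offset":[-25,28,0],"twist":0,"hand":40},{"offset":[-25,28,0],"twist":0,"hand":40}]'
python3 - <<'E'
from h import *
go(566,235.6,43,87.4)
E
```

```text
time_s: 0.93
ee_pos: [162.4, 629.0, 230.6]
tcp_rot: [[-0.177, 0.984, -0.0], [0.984, 0.177, -0.001], [-0.001, -0.001, -1.0]]
force: [0.7, 0.2, -0.9]
grip_width: 84.7
gripper_force: 0.0
time_s: 1.77
ee_pos: [378.4, 418.2, 230.9]
tcp_rot: [[0.043, 0.999, -0.001], [0.999, -0.043, -0.0], [-0.0, -0.0, -1.0]]
force: [1.0, 0.3, -0.3]
grip_width: 40.1
gripper_force: 0.0
t 1.77 ee [378.4 418.2 230.9] w 40.1 F [ 1.   0.3 -0.3] gf 0.0
[[0.043, 0.999, -0.001], [0.999, -0.043, -0.0], [-0.0, -0.0, -1.0]] [ 0.63  0.05  1.78 -0.    1.32  0.68]
twist 0.1 then offset -173.9 195.7 187.9
```

```bash
python3 -m jog '[{"offset":[-25,28,0],"twist":0,"hand":40},{"offset":[-25,28,0],"twist":0,"hand":40},{"offset":[-25,28,0],"twist":0,"hand":40},{"offset":[-25,28,0],"twist":0,"hand":40},{"offset":[-25,28,0],"twist":0,"hand":40},{"offset":[-25,28,0],"twist":0,"hand":40},{"offset":[-24,28,0],"twist":0,"hand":40},{"offset":[0,0,25],"twist":0,"hand":32},{"offset":[0,0,25],"twist":0,"hand":32},{"offset":[0,0,0],"twist":0,"hand":32}]'
python3 - <<'E'
from h import *
go(566,235.6,43,87.4)
save('wrist','w1.png'); print([px('wrist',(566+k*.045,235.6+k,62)) for k in(-60,0,60)])
E
```

```text
time_s: 2.6
ee_pos: [562.9, 235.9, 175.1]
tcp_rot: [[0.045, 0.999, -0.011], [0.999, -0.045, -0.002], [-0.003, -0.011, -1.0]]
force: [-0.6, 0.1, -1.4]
grip_width: 32.4
gripper_force: 0.0
t 2.6 ee [562.9 235.9 175.1] w 32.4 F [-0.6  0.1 -1.4] gf 0.0
[[0.045, 0.999, -0.011], [0.999, -0.045, -0.002], [-0.003, -0.011, -1.0]] [0.21 0.21 1.7  0.   1.24 0.26]
twist 0.0 then offset -0.2 3.1 132.1
[array([279.4, 272.2]), array([279.7, 206.7]), array([280. , 133.1])]
```

View pics/w1.png

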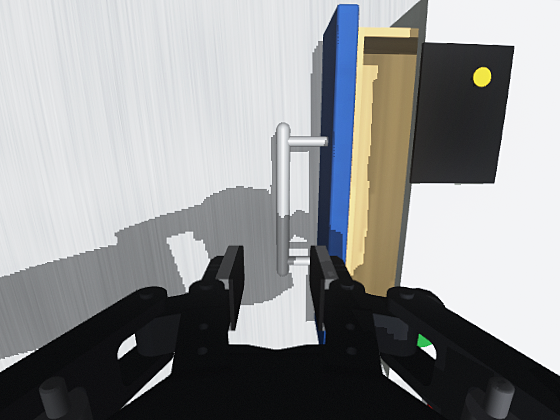

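The wrist view shows the bar handle from (283,125) to (282,273), about 3 px right of my prediction, with the drawer front to its right and the fingers straddling the bar.

```bash
python3 - <<'E'
from h import *
print(at('wrist',283,126,62),at('wrist',282.5,272,62),at('wrist',345,8,87),at('wrist',318,120,87))
E
python3 -m jog '[{"offset":[0,4,25],"twist":0,"hand":32},{"offset":[0,0,25],"twist":0,"hand":32},{"offset":[0,0,25],"twist":0,"hand":32},{"offset":[0,0,20],"twist":0,"hand":32},{"offset":[0,0,15],"twist":0,"hand":32},{"offset":[0,0,12],"twist":0,"hand":32},{"offset":[0,0,8],"twist":0,"hand":32},{"offset":[0,0,0],"twist":0,"hand":5},{"offset":[0,0,0],"twist":0,"hand":5},{"offset":[0,0,0],"twist":0,"hand":5}]'
python3 -c "
from h import *
go(405,243,43,87.4)"
```

```text
[571.2 301.   62. ] [566.  175.7  62. ] [614.9 375.9  87. ] [595.8 304.2  87. ]
time_s: 3.48
ee_pos: [570.2, 237.6, 51.9]
tcp_rot: [[0.043, 0.999, 0.001], [0.999, -0.043, 0.0], [0.0, 0.001, -1.0]]
force: [-0.0, 0.8, -3.8]
grip_width: 8.8
gripper_force: 58.5
t 3.48 ee [570.2 237.6  51.9] w 8.8 F [-0.   0.8 -3.8] gf 58.5
[[0.043, 0.999, 0.001], [0.999, -0.043, 0.0], [0.0, 0.001, -1.0]] [0.21 0.39 1.74 0.   1.01 0.25]
twist 0.1 then offset -2.1 -165.3 8.9
```

```bash
python3 -m jog '[{"offset":[0,-6,0],"twist":0,"hand":5},{"offset":[0,-12,0],"twist":0,"hand":5},{"offset":[0,-16,0],"twist":0,"hand":5},{"offset":[0,-18,0],"twist":0,"hand":5},{"offset":[0,-18,0],"twist":0,"hand":5},{"offset":[0,-18,0],"twist":0,"hand":5},{"offset":[0,-18,0],"twist":0,"hand":5},{"offset":[0,-16,0],"twist":0,"hand":5},{"offset":[0,-12,0],"twist":0,"hand":5},{"offset":[0,-6,0],"twist":0,"hand":5}]'
python3 -m jog '[{"offset":[0,-5,0],"twist":0,"hand":5},{"offset":[0,-4,0],"twist":0,"hand":5},{"offset":[0,-3,0],"twist":0,"hand":5},{"offset":[0,-2,0],"twist":0,"hand":5},{"offset":[0,-2,0],"twist":0,"hand":5},{"offset":[0,-2,0],"twist":0,"hand":5},{"offset":[0,0,0],"twist":0,"hand":5},{"offset":[0,0,0],"twist":0,"hand":5},{"offset":[0,0,0],"twist":0,"hand":5},{"offset":[0,0,0],"twist":0,"hand":5}]'
```

```text
time_s: 4.32
ee_pos: [429.0, 243.6, 51.9]
tcp_rot: [[0.043, 0.999, 0.001], [0.999, -0.043, 0.0], [0.0, 0.001, -1.0]]
force: [1.7, 1.0, -4.1]
grip_width: 8.3
gripper_force: 59.8
time_s: 5.15
ee_pos: [412.5, 244.3, 51.8]
tcp_rot: [[0.043, 0.999, 0.0], [0.999, -0.043, 0.0], [0.0, 0.0, -1.0]]
force: [-0.1, 0.6, 6.1]
grip_width: 8.6
gripper_force: 60.8
```

```bash
python3 -m jog '[{"offset":[0,-2,0],"twist":0,"hand":5},{"offset":[0,-2,0],"twist":0,"hand":5},{"offset":[0,-2,0],"twist":0,"hand":5},{"offset":[0,0,0],"twist":0,"hand":5},{"offset":[0,0,0],"twist":0,"hand":5},{"offset":[0,0,0],"twist":0,"hand":5},{"offset":[0,0,0],"twist":0,"hand":5},{"offset":[0,0,0],"twist":0,"hand":5},{"offset":[0,0,0],"twist":0,"hand":5},{"offset":[0,0,0],"twist":0,"hand":5}]'
python3 -m jog '[{"offset":[0,-2,0],"twist":0,"hand":5},{"offset":[0,-2,0],"twist":0,"hand":5},{"offset":[0,-2,0],"twist":0,"hand":5},{"offset":[0,0,0],"twist":0,"hand":5},{"offset":[0,0,0],"twist":0,"hand":5},{"offset":[0,0,0],"twist":0,"hand":5},{"offset":[0,0,0],"twist":0,"hand":5},{"offset":[0,0,0],"twist":0,"hand":5},{"offset":[0,0,0],"twist":0,"hand":5},{"offset":[0,0,0],"twist":0,"hand":5}]'
```

```text
time_s: 5.98
ee_pos: [407.0, 244.6, 51.8]
tcp_rot: [[0.043, 0.999, 0.002], [0.999, -0.043, 0.0], [0.0, 0.002, -1.0]]
force: [5.4, -0.9, 5.4]
grip_width: 8.6
gripper_force: 59.0
time_s: 6.82
ee_pos: [406.8, 244.6, 52.0]
tcp_rot: [[0.043, 0.999, 0.017], [0.999, -0.043, 0.002], [0.003, 0.017, -1.0]]
force: [30.3, -0.3, -19.1]
grip_width: 8.4
gripper_force: 58.5
```

```bash
python3 -m jog '[{"offset":[0,5,0],"twist":0,"hand":5},{"offset":[0,0,0],"twist":0,"hand":5},{"offset":[0,0,0],"twist":0,"hand":32},{"offset":[0,0,0],"twist":0,"hand":32},{"offset":[0,0,-15],"twist":0,"hand":32},{"offset":[0,0,-30],"twist":0,"hand":32},{"offset":[0,0,-35],"twist":0,"hand":32},{"offset":[0,0,-35],"twist":-5,"hand":32},{"offset":[0,0,-35],"twist":-5,"hand":45},{"offset":[0,0,0],"twist":-5.4,"hand":45}]'
python3 - <<'E'
from h import *
go(511.5,-227.4,150,102.9)
E
```

```text
time_s: 7.65
ee_pos: [407.1, 245.5, 207.5]
tcp_rot: [[-0.228, 0.974, 0.008], [0.974, 0.228, 0.003], [0.001, 0.008, -1.0]]
force: [0.2, -0.7, 0.4]
grip_width: 44.9
gripper_force: 0.0
t 7.65 ee [407.1 245.5 207.5] w 44.9 F [ 0.2 -0.7  0.4] gf 0.0
[[-0.228, 0.974, 0.008], [0.974, 0.228, 0.003], [0.001, 0.008, -1.0]] [ 0.3  -0.16  2.02  0.    1.27  0.07]
twist 0.3 then offset -484.3 -3.8 57.5
```

```bash
python3 -m jog '[{"offset":[-25,0,0],"twist":0,"hand":45},{"offset":[-37,0,0],"twist":0,"hand":45},{"offset":[-37,0,0],"twist":0,"hand":45},{"offset":[-37,0,0],"twist":0,"hand":45},{"offset":[-37,0,0],"twist":0,"hand":45},{"offset":[-37,0,0],"twist":0,"hand":45},{"offset":[-37,0,0],"twist":0,"hand":45},{"offset":[-37,0,0],"twist":0,"hand":45},{"offset":[-37,0,0],"twist":0,"hand":45},{"offset":[-37,0,0],"twist":0,"hand":45}]'
python3 -m jog '[{"offset":[-37,0,0],"twist":0,"hand":45},{"offset":[-37,0,0],"twist":0,"hand":45},{"offset":[-30,0,0],"twist":0,"hand":45},{"offset":[-22,0,0],"twist":0,"hand":45},{"offset":[0,-4,20],"twist":0,"hand":45},{"offset":[0,0,20],"twist":0,"hand":45},{"offset":[0,0,17],"twist":0,"hand":45},{"offset":[0,0,0],"twist":0,"hand":45},{"offset":[0,0,0],"twist":0,"hand":45},{"offset":[0,0,0],"twist":0,"hand":45}]'
python3 - <<'E'
from h import *
go(511.5,-227.4,150,102.9)
save('wrist','w2.png'); 
C=np.array([555.5,-294.3]);X=np.array([.223,-.975]);Y=np.array([.975,.223])
for L in(84,28,-28): print([px('wrist',(*(C+s*X+L*Y),26)) for s in(-95,0)])
E
```

```text
time_s: 8.48
ee_pos: [483.4, -105.2, 199.5]
tcp_rot: [[-0.223, 0.975, -0.005], [0.975, 0.223, 0.003], [0.004, -0.004, -1.0]]
force: [0.6, 0.6, 0.2]
grip_width: 45.4
gripper_force: 0.0
time_s: 9.32
ee_pos: [509.3, -227.7, 144.6]
tcp_rot: [[-0.224, 0.975, -0.001], [0.975, 0.224, 0.001], [0.001, -0.0, -1.0]]
force: [-0.0, 0.6, -0.6]
grip_width: 45.0
gripper_force: 0.0
t 9.32 ee [ 509.3 -227.7  144.6] w 45.0 F [-0.   0.6 -0.6] gf 0.0
[[-0.224, 0.975, -0.001], [0.975, 0.224, 0.001], [0.001, -0.0, -1.0]] [-0.62  0.13  1.86  0.    1.15 -0.85]
twist 0.0 then offset -0.2 2.3 -5.4
[array([411.4, 181.4]), array([399.6, 283.7])]
[array([345.3, 181.1]), array([339.1, 284.1])]
[array([278.1, 180.9]), array([277.8, 284.2])]
```

View pics/w2.png

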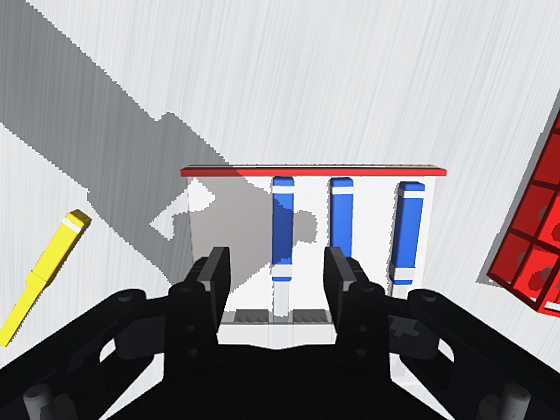

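Wrist view: blue handles run (283,177)-(283,281), (341,178)-(341,281) and (412,182)-(402,285). The red lip is along row 171, and the yellow look-alike is off at lower left.

Run:
```python
from h import *
p=arm.camera_params('wrist')
C=np.array([555.5,-294.3]);X=np.array([.223,-.975]);Y=np.array([.975,.223])
for n,a,b in(('s3',(283,177),(283,281)),('s2',(341.5,178),(341,281)),('s1',(412,182),(403,285)),('lip',(181,170),(446,170))):
  A,B=[at('wrist',*q,26,p)[:2] for q in(a,b)]; print(n,A,B,[((q-C)@X,(q-C)@Y) for q in (A,B)], 'ang',np.degrees(np.arctan2(*(A-B)[::-1])), 'grip',A+(B-A)*20/95)
```

```text
s3 [ 510.2 -203.8] [ 532.1 -296.3] [(np.float64(-98.3394), np.float64(-23.98600000000001)), (np.float64(-3.268199999999995), np.float64(-23.260999999999978))] ang 103.31990080101517 grip [ 514.81052632 -223.27368421]
s2 [ 557.8 -193.7] [ 583.6 -284.7] [(np.float64(-97.57210000000003), np.float64(24.676299999999962)), (np.float64(-3.0937000000000165), np.float64(29.538300000000028))] ang 105.82890740136452 grip [ 563.23157895 -212.85789474]
s1 [ 616.9 -183.3] [ 640.9 -276.2] [(np.float64(-94.53280000000001), np.float64(84.61799999999998)), (np.float64(1.3966999999999747), np.float64(87.30129999999998))] ang 104.48521536136158 grip [ 621.95263158 -202.85789474]
lip [ 426.6 -216.9] [ 642. -167.] [(np.float64(-104.2097), np.float64(-108.41729999999998)), (np.float64(-104.828), np.float64(112.7254))] ang -166.95682582834533 grip [ 471.94736842 -206.39473684]
```

```bash
python3 -m jog '[{"offset":[2,6,0],"twist":0,"hand":45},{"offset":[0,0,25],"twist":0,"hand":45},{"offset":[0,0,30],"twist":0,"hand":45},{"offset":[0,0,30],"twist":0,"hand":45},{"offset":[0,0,20],"twist":0,"hand":45},{"offset":[0,0,15],"twist":0,"hand":45},{"offset":[0,0,8],"twist":0,"hand":45},{"offset":[0,0,0],"twist":0,"hand":45},{"offset":[0,0,0],"twist":0,"hand":45},{"offset":[0,0,0],"twist":0,"hand":45}]'
python3 - <<'E'
from h import *
go(515,-224,15,103)
E
```

```text
time_s: 10.2
ee_pos: [516.1, -225.5, 17.9]
tcp_rot: [[-0.224, 0.975, 0.002], [0.975, 0.224, -0.002], [-0.002, 0.002, -1.0]]
force: [0.6, 0.1, 0.8]
grip_width: 45.2
gripper_force: 0.0
t 10.2 ee [ 516.1 -225.5   17.9] w 45.2 F [0.6 0.1 0.8] gf 0.0
[[-0.224, 0.975, 0.002], [0.975, 0.224, -0.002], [-0.002, 0.002, -1.0]] [-0.61  0.34  1.89  0.    0.92 -0.84]
twist -0.1 then offset 1.7 -0.7 2.9
```

```bash
python3 -m jog '[{"offset":[1,0,3],"twist":0,"hand":45},{"offset":[0,0,0],"twist":0,"hand":10},{"offset":[0,0,0],"twist":0,"hand":10},{"offset":[0,0,0],"twist":0,"hand":10},{"offset":[0,0,0],"twist":0,"hand":10},{"offset":[0,0,0],"twist":0,"hand":10},{"offset":[0,0,-3],"twist":0,"hand":10},{"offset":[0,0,-4],"twist":0,"hand":10},{"offset":[0,0,-3],"twist":0,"hand":10},{"offset":[0,0,0],"twist":0,"hand":10}]'
python3 -m jog '[{"offset":[0,0,-3],"twist":0,"hand":10},{"offset":[0,0,-3],"twist":0,"hand":10},{"offset":[0,0,-2],"twist":0,"hand":10},{"offset":[0,0,-2],"twist":0,"hand":10},{"offset":[0,0,-2],"twist":0,"hand":10},{"offset":[0,0,0],"twist":0,"hand":10},{"offset":[0,0,0],"twist":0,"hand":10},{"offset":[0,0,0],"twist":0,"hand":10},{"offset":[0,0,0],"twist":0,"hand":10},{"offset":[0,0,0],"twist":0,"hand":10}]'
```

```text
time_s: 11.03
ee_pos: [514.8, -224.1, 23.8]
tcp_rot: [[-0.224, 0.975, 0.001], [0.975, 0.224, -0.0], [-0.001, 0.001, -1.0]]
force: [0.4, 0.1, 0.2]
grip_width: 16.0
gripper_force: 59.6
time_s: 11.87
ee_pos: [514.1, -223.5, 34.9]
tcp_rot: [[-0.223, 0.975, -0.001], [0.975, 0.223, 0.001], [0.001, -0.001, -1.0]]
force: [-1.9, 0.1, -5.5]
grip_width: 16.3
gripper_force: 58.9
```

```bash
python3 -m jog '[{"offset":[0,0,-2],"twist":0,"hand":10},{"offset":[0,0,-2],"twist":0,"hand":10},{"offset":[0,0,-2],"twist":0,"hand":10},{"offset":[0,0,-2],"twist":0,"hand":10},{"offset":[0,0,-1],"twist":0,"hand":10},{"offset":[0,0,0],"twist":0,"hand":10},{"offset":[0,0,0],"twist":0,"hand":10},{"offset":[0,0,0],"twist":0,"hand":10},{"offset":[0,0,0],"twist":0,"hand":10},{"offset":[0,0,0],"twist":0,"hand":10}]'
python3 - <<'E'
from h import *
st(); save('side','s2.png'); a=cv2.imread('pics/s2.png'); cv2.imwrite('pics/s2c.png',cv2.resize(a[230:380,270:430],None,fx=4,fy=4,interpolation=cv2.INTER_CUBIC))
save('wrist','w3.png')
E
```

```text
time_s: 12.7
ee_pos: [514.7, -224.0, 44.4]
tcp_rot: [[-0.224, 0.975, 0.0], [0.975, 0.224, -0.0], [-0.0, 0.0, -1.0]]
force: [-0.8, -0.0, -3.5]
grip_width: 16.0
gripper_force: 58.8
t 12.7 ee [ 514.7 -224.    44.4] w 16.0 F [-0.8 -0.  -3.5] gf 58.8
[[-0.224, 0.975, 0.0], [0.975, 0.224, -0.0], [-0.0, 0.0, -1.0]] [-0.61  0.29  1.89 -0.    0.97 -0.84]
```

View pics/s2c.png

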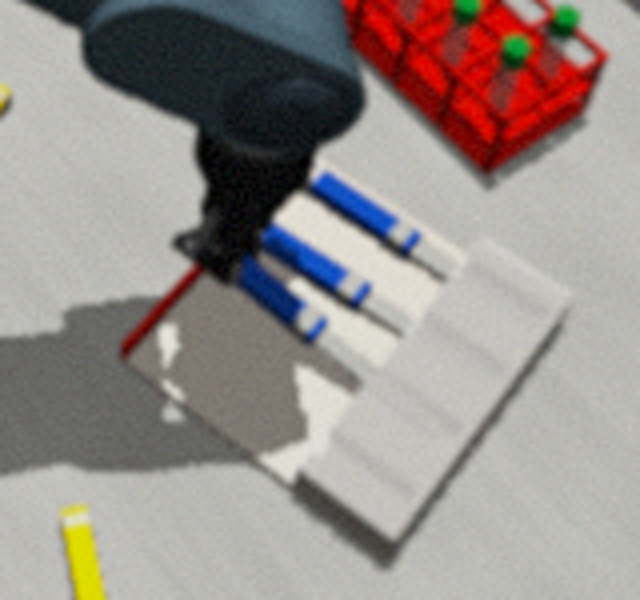

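The spatula is pivoted, handle up and blade low. I'll lower 3 mm, draw it out 75 mm over the lip, then lift.

```bash
python3 -m jog '[{"offset":[0,0,3],"twist":0,"hand":10},{"offset":[4,0,0],"twist":0,"hand":10},{"offset":[8,0,0],"twist":0,"hand":10},{"offset":[10,0,0],"twist":0,"hand":10},{"offset":[12,0,0],"twist":0,"hand":10},{"offset":[12,0,0],"twist":0,"hand":10},{"offset":[12,0,0],"twist":0,"hand":10},{"offset":[10,0,0],"twist":0,"hand":10},{"offset":[8,0,0],"twist":0,"hand":10},{"offset":[0,0,0],"twist":0,"hand":10}]'
python3 - <<'E'
from h import *
st(); save('wrist','w4.png')
E
```

```text
time_s: 13.63
ee_pos: [496.9, -148.0, 41.1]
tcp_rot: [[-0.225, 0.974, -0.001], [0.974, 0.225, 0.001], [0.001, -0.001, -1.0]]
force: [-0.3, -0.5, -1.2]
grip_width: 16.2
gripper_force: 59.1
t 13.63 ee [ 496.9 -148.    41.1] w 16.2 F [-0.3 -0.5 -1.2] gf 59.1
[[-0.225, 0.974, -0.001], [0.974, 0.225, 0.001], [0.001, -0.001, -1.0]] [-0.51  0.21  2.    0.    0.94 -0.74]
```

View pics/w4.png

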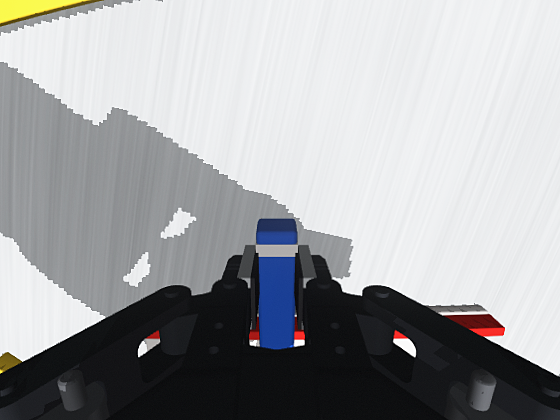

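```bash
python3 -m jog '[{"offset":[0,0,-15],"twist":0,"hand":10},{"offset":[0,0,-25],"twist":0,"hand":10},{"offset":[0,0,-30],"twist":0,"hand":10},{"offset":[0,0,-30],"twist":0,"hand":10},{"offset":[0,0,-30],"twist":0,"hand":10},{"offset":[0,0,-25],"twist":0,"hand":10},{"offset":[0,0,-10],"twist":4,"hand":10},{"offset":[0,0,0],"twist":5,"hand":10},{"offset":[0,0,0],"twist":4,"hand":10},{"offset":[0,0,0],"twist":2.5,"hand":10}]'
python3 - <<'E'
from h import *
go(600,312,100,87.4)
E
```

```text
time_s: 14.52
ee_pos: [497.9, -150.5, 207.0]
tcp_rot: [[0.049, 0.999, 0.001], [0.999, -0.049, -0.001], [-0.001, 0.001, -1.0]]
force: [-0.5, 0.1, -1.5]
grip_width: 16.2
gripper_force: 59.1
t 14.52 ee [ 497.9 -150.5  207. ] w 16.2 F [-0.5  0.1 -1.5] gf 59.1
[[0.049, 0.999, 0.001], [0.999, -0.049, -0.001], [-0.001, 0.001, -1.0]] [-0.51 -0.04  1.91 -0.    1.27 -0.46]
twist -0.2 then offset 466.6 81.0 107.0
```

```bash
python3 -m jog '[{"offset":[15,3,0],"twist":0,"hand":10},{"offset":[25,5,0],"twist":0,"hand":10},{"offset":[34,6,0],"twist":0,"hand":10},{"offset":[34,6,0],"twist":0,"hand":10},{"offset":[34,6,0],"twist":0,"hand":10},{"offset":[34,6,0],"twist":0,"hand":10},{"offset":[34,6,0],"twist":0,"hand":10},{"offset":[34,6,0],"twist":0,"hand":10},{"offset":[34,6,0],"twist":0,"hand":10},{"offset":[34,6,0],"twist":0,"hand":10}]'
python3 -m jog '[{"offset":[34,6,0],"twist":0,"hand":10},{"offset":[34,6,0],"twist":0,"hand":10},{"offset":[34,6,0],"twist":0,"hand":10},{"offset":[30,5,0],"twist":0,"hand":10},{"offset":[18,4,0],"twist":0,"hand":10},{"offset":[5,0,0],"twist":0,"hand":10},{"offset":[0,0,0],"twist":0,"hand":10},{"offset":[0,0,0],"twist":0,"hand":10},{"offset":[0,0,0],"twist":0,"hand":10},{"offset":[0,0,0],"twist":0,"hand":10}]'
python3 - <<'E'
from h import *
go(600,312,100,87.4)
save('wrist','w5.png')
E
```

```text
time_s: 15.35
ee_pos: [568.2, 160.7, 206.5]
tcp_rot: [[0.046, 0.999, 0.001], [0.999, -0.046, -0.0], [-0.0, 0.001, -1.0]]
force: [1.1, -0.4, -0.6]
grip_width: 16.3
gripper_force: 59.1
time_s: 16.18
ee_pos: [601.7, 311.6, 206.4]
tcp_rot: [[0.047, 0.999, 0.0], [0.999, -0.047, -0.0], [-0.0, 0.0, -1.0]]
force: [0.3, -0.8, -1.1]
grip_width: 16.3
gripper_force: 59.1
t 16.18 ee [601.7 311.6 206.4] w 16.3 F [ 0.3 -0.8 -1.1] gf 59.1
[[0.047, 0.999, 0.0], [0.999, -0.047, -0.0], [-0.0, 0.0, -1.0]] [ 0.31  0.33  1.5  -0.    1.31  0.36]
twist -0.1 then offset 0.3 -1.7 106.4
```

View pics/w5.png

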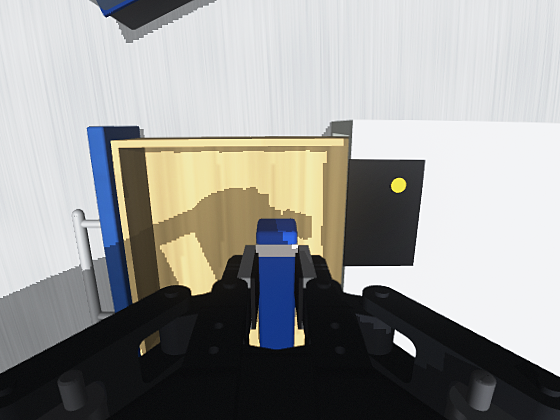

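The drawer interior spans (115-345, 140+) and the held spatula is inside it; lower away.

```bash
python3 -m jog '[{"offset":[0,-1,20],"twist":0,"hand":10},{"offset":[0,0,30],"twist":0,"hand":10},{"offset":[0,0,30],"twist":0,"hand":10},{"offset":[0,0,30],"twist":0,"hand":10},{"offset":[0,0,20],"twist":0,"hand":10},{"offset":[0,0,10],"twist":0,"hand":10},{"offset":[0,0,6],"twist":0,"hand":10},{"offset":[0,0,5],"twist":0,"hand":10},{"offset":[0,0,5],"twist":0,"hand":10},{"offset":[0,0,0],"twist":0,"hand":10}]'
python3 -m jog '[{"offset":[0,0,3],"twist":0,"hand":10},{"offset":[0,0,3],"twist":0,"hand":10},{"offset":[0,0,3],"twist":0,"hand":10},{"offset":[0,0,3],"twist":0,"hand":10},{"offset":[0,0,3],"twist":0,"hand":10},{"offset":[0,0,3],"twist":0,"hand":10},{"offset":[0,0,2],"twist":0,"hand":10},{"offset":[0,0,0],"twist":0,"hand":10},{"offset":[0,0,0],"twist":0,"hand":10},{"offset":[0,0,0],"twist":0,"hand":10}]'
```

```text
time_s: 17.07
ee_pos: [601.0, 313.0, 50.8]
tcp_rot: [[0.045, 0.999, 0.001], [0.999, -0.045, 0.0], [0.0, 0.001, -1.0]]
force: [0.1, -0.8, -0.9]
grip_width: 16.2
gripper_force: 59.1
time_s: 17.9
ee_pos: [601.0, 313.2, 30.6]
tcp_rot: [[0.045, 0.999, 0.001], [0.999, -0.045, 0.0], [0.0, 0.001, -1.0]]
force: [1.2, 1.8, 3.8]
grip_width: 16.0
gripper_force: 59.7
```

```bash
python3 -m jog '[{"offset":[0,0,2],"twist":0,"hand":10},{"offset":[0,0,1],"twist":0,"hand":10},{"offset":[0,0,0],"twist":0,"hand":10},{"offset":[0,0,0],"twist":0,"hand":30},{"offset":[0,0,0],"twist":0,"hand":30},{"offset":[0,0,-4],"twist":0,"hand":30},{"offset":[0,0,-20],"twist":0,"hand":30},{"offset":[0,0,-35],"twist":0,"hand":30},{"offset":[0,0,-40],"twist":0,"hand":30},{"offset":[0,0,-40],"twist":0,"hand":30}]'
python3 -m jog '[{"offset":[0,0,-30],"twist":0,"hand":40},{"offset":[0,0,0],"twist":-5,"hand":45},{"offset":[0,0,0],"twist":-6,"hand":45},{"offset":[0,0,0],"twist":-6,"hand":45},{"offset":[0,0,0],"twist":0,"hand":45},{"offset":[-30,0,0],"twist":0,"hand":45},{"offset":[-38,0,0],"twist":0,"hand":45},{"offset":[-38,0,0],"twist":0,"hand":45},{"offset":[-38,0,0],"twist":0,"hand":45},{"offset":[-38,0,0],"twist":0,"hand":45}]'
python3 - <<'E'
from h import *
go(563,-213,150,104.5)
save('top','t2.png'); a=cv2.imread('pics/t2.png'); cv2.imwrite('pics/t2c.png',cv2.resize(a[150:260,160:410],None,fx=3,fy=3,interpolation=cv2.INTER_CUBIC))
E
```

```text
time_s: 18.73
ee_pos: [599.4, 312.4, 166.3]
tcp_rot: [[0.045, 0.999, -0.003], [0.999, -0.045, -0.001], [-0.001, -0.003, -1.0]]
force: [0.9, 0.4, -0.3]
grip_width: 29.7
gripper_force: 0.0
time_s: 19.57
ee_pos: [645.6, 135.0, 195.7]
tcp_rot: [[-0.246, 0.969, -0.001], [0.969, 0.246, -0.0], [0.0, -0.001, -1.0]]
force: [1.1, -1.1, 0.3]
grip_width: 45.2
gripper_force: 0.0
t 19.57 ee [645.6 135.  195.7] w 45.2 F [ 1.1 -1.1  0.3] gf 0.0
[[-0.246, 0.969, -0.001], [0.969, 0.246, -0.0], [0.0, -0.001, -1.0]] [ 0.03  0.3   1.56  0.    1.28 -0.21]
twist -0.2 then offset -316.3 -167.1 45.7
```

View pics/t2c.png

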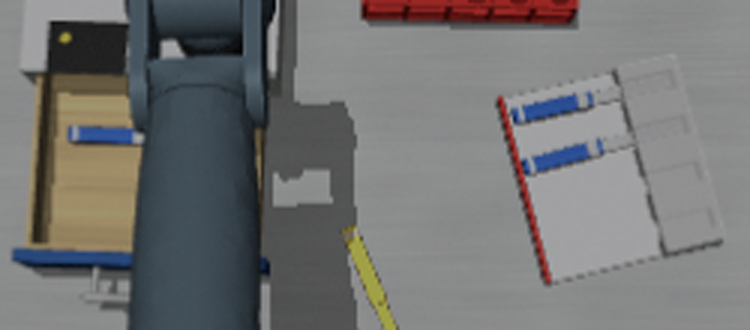

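The first spatula lies flat in the drawer, at crop (70-140,134), and the other two are still in their lanes. Next is the middle one; I'll check its pose with a blue mask.

```bash
cat >> h.py <<'E'
C=np.array([555.5,-294.3]);X=np.array([.223,-.975]);Y=np.array([.975,.223])
def blue(n,f,z=26):
    p=arm.camera_params(n); im=save(n,f).astype(int)
    m=((im[:,:,2]>im[:,:,0]+50)&(im[:,:,2]>im[:,:,1]+40)).astype(np.uint8); m=cv2.morphologyEx(m,cv2.MORPH_CLOSE,np.ones((15,15)))
    k,l,s,c=cv2.connectedComponentsWithStats(m)
    for i in range(1,k):
        if s[i,4]<60: continue
        q=np.argwhere(l==i)[:,::-1].astype(np.float32); b=cv2.boxPoints(cv2.minAreaRect(q))
        w=np.array([at(n,*v,z,p)[:2] for v in b]); r=cv2.minAreaRect(w.astype(np.float32)); b=cv2.boxPoints(r)
        e=[b[1]-b[0],b[2]-b[1]]; e=max(e,key=np.linalg.norm); a=np.degrees(np.arctan2(e[1],e[0]))%180
        print('px',c[i].round(),'ctr',np.round(r[0],1),'size',np.round(r[1],1),'ang',a.round(1),'tray',((np.array(r[0])-C)@X).round(1),((np.array(r[0])-C)@Y).round(1))
E
python3 -m jog '[{"offset":[-30,-14,0],"twist":0,"hand":45},{"offset":[-34,-18,0],"twist":0,"hand":45},{"offset":[-34,-18,0],"twist":0,"hand":45},{"offset":[-34,-18,0],"twist":0,"hand":45},{"offset":[-34,-18,0],"twist":0,"hand":45},{"offset":[-34,-18,0],"twist":0,"hand":45},{"offset":[-34,-18,0],"twist":0,"hand":45},{"offset":[-34,-18,0],"twist":0,"hand":45},{"offset":[-28,-17,0],"twist":0,"hand":45},{"offset":[-20,-10,0],"twist":0,"hand":45}]'
python3 -m jog '[{"offset":[0,0,15],"twist":0,"hand":45},{"offset":[0,0,20],"twist":0,"hand":45},{"offset":[0,0,10],"twist":0,"hand":45},{"offset":[0,0,0],"twist":0,"hand":45},{"offset":[0,0,0],"twist":0,"hand":45},{"offset":[0,0,0],"twist":0,"hand":45},{"offset":[0,0,0],"twist":0,"hand":45},{"offset":[0,0,0],"twist":0,"hand":45},{"offset":[0,0,0],"twist":0,"hand":45},{"offset":[0,0,0],"twist":0,"hand":45}]'
python3 - <<'E'
from h import *
go(563,-213,15,104.5)
blue('wrist','w6.png')
E
```

```text
time_s: 20.45
ee_pos: [561.3, -213.4, 195.8]
tcp_rot: [[-0.244, 0.97, -0.001], [0.97, 0.244, 0.0], [0.0, -0.001, -1.0]]
force: [0.8, -0.5, 0.5]
grip_width: 44.9
gripper_force: 0.0
time_s: 21.28
ee_pos: [563.1, -210.9, 151.9]
tcp_rot: [[-0.249, 0.969, 0.001], [0.969, 0.249, -0.0], [-0.001, 0.001, -1.0]]
force: [-0.5, 0.3, -0.4]
grip_width: 44.8
gripper_force: 0.0
t 21.28 ee [ 563.1 -210.9  151.9] w 44.8 F [-0.5  0.3 -0.4] gf 0.0
[[-0.249, 0.969, 0.001], [0.969, 0.249, -0.0], [-0.001, 0.001, -1.0]] [-0.55  0.21  1.75  0.    1.18 -0.8 ]
twist -0.1 then offset -2.0 -0.6 136.9
px [277. 231.] ctr [ 570.9 -238.8] size [17.8 94.2] ang 104.3 tray -50.7 27.4
px [344. 220.] ctr [ 626.  -213.8] size [18.3 63.5] ang 101.7 tray -62.8 86.7
```

```bash
python3 -m jog '[{"offset":[-2,1,20],"twist":0,"hand":45},{"offset":[0,0,30],"twist":0,"hand":45},{"offset":[0,0,30],"twist":0,"hand":45},{"offset":[0,0,25],"twist":0,"hand":45},{"offset":[0,0,15],"twist":0,"hand":45},{"offset":[0,0,10],"twist":0,"hand":45},{"offset":[0,0,6],"twist":0,"hand":45},{"offset":[0,0,0],"twist":0,"hand":45},{"offset":[0,0,0],"twist":0,"hand":45},{"offset":[0,0,0],"twist":0,"hand":45}]'
python3 -m jog '[{"offset":[0,0,0],"twist":0,"hand":10},{"offset":[0,0,0],"twist":0,"hand":10},{"offset":[0,0,0],"twist":0,"hand":10},{"offset":[0,0,0],"twist":0,"hand":10},{"offset":[0,0,0],"twist":0,"hand":10},{"offset":[0,0,0],"twist":0,"hand":10},{"offset":[0,0,0],"twist":0,"hand":10},{"offset":[0,0,0],"twist":0,"hand":10},{"offset":[0,0,0],"twist":0,"hand":10},{"offset":[0,0,0],"twist":0,"hand":10}]'
```

```text
time_s: 22.17
ee_pos: [565.3, -213.2, 16.8]
tcp_rot: [[-0.249, 0.969, 0.002], [0.969, 0.249, -0.001], [-0.002, 0.002, -1.0]]
force: [0.2, -0.3, 0.7]
grip_width: 45.0
gripper_force: 0.0
time_s: 23.0
ee_pos: [565.1, -213.0, 16.6]
tcp_rot: [[-0.249, 0.969, 0.002], [0.969, 0.249, -0.001], [-0.001, 0.001, -1.0]]
force: [-0.9, 0.6, 5.3]
grip_width: 16.0
gripper_force: 60.4
```

Lift 29 mm in two calls.

```bash
python3 -m jog '[{"offset":[0,0,-3],"twist":0,"hand":10},{"offset":[0,0,-3],"twist":0,"hand":10},{"offset":[0,0,-3],"twist":0,"hand":10},{"offset":[0,0,-2],"twist":0,"hand":10},{"offset":[0,0,-2],"twist":0,"hand":10},{"offset":[0,0,-2],"twist":0,"hand":10},{"offset":[0,0,-2],"twist":0,"hand":10},{"offset":[0,0,-2],"twist":0,"hand":10},{"offset":[0,0,-1],"twist":0,"hand":10},{"offset":[0,0,0],"twist":0,"hand":10}]'
python3 -m jog '[{"offset":[0,0,-2],"twist":0,"hand":10},{"offset":[0,0,-2],"twist":0,"hand":10},{"offset":[0,0,-2],"twist":0,"hand":10},{"offset":[0,0,-2],"twist":0,"hand":10},{"offset":[0,0,-1],"twist":0,"hand":10},{"offset":[0,0,0],"twist":0,"hand":10},{"offset":[0,0,0],"twist":0,"hand":10},{"offset":[0,0,0],"twist":0,"hand":10},{"offset":[0,0,0],"twist":0,"hand":10},{"offset":[0,0,0],"twist":0,"hand":10}]'
```

```text
time_s: 23.83
ee_pos: [564.0, -212.4, 35.0]
tcp_rot: [[-0.249, 0.969, -0.001], [0.969, 0.249, 0.001], [0.001, -0.0, -1.0]]
force: [0.6, -0.6, -4.9]
grip_width: 16.0
gripper_force: 59.0
time_s: 24.67
ee_pos: [564.0, -212.4, 44.1]
tcp_rot: [[-0.249, 0.969, -0.001], [0.969, 0.249, 0.0], [0.001, -0.0, -1.0]]
force: [-2.3, -0.2, -4.3]
grip_width: 16.4
gripper_force: 58.7
```

```bash
python3 -m jog '[{"offset":[0,0,2.5],"twist":0,"hand":10},{"offset":[4,0,0],"twist":0,"hand":10},{"offset":[8,0,0],"twist":0,"hand":10},{"offset":[10,0,0],"twist":0,"hand":10},{"offset":[12,0,0],"twist":0,"hand":10},{"offset":[12,0,0],"twist":0,"hand":10},{"offset":[12,0,0],"twist":0,"hand":10},{"offset":[10,0,0],"twist":0,"hand":10},{"offset":[8,0,0],"twist":0,"hand":10},{"offset":[0,0,0],"twist":0,"hand":10}]'
python3 - <<'E'
from h import *
blue('wrist','w7.png',50)
blue('top','t3.png')
E
```

```text
time_s: 25.5
ee_pos: [544.7, -137.1, 41.6]
tcp_rot: [[-0.251, 0.968, -0.001], [0.968, 0.251, 0.001], [0.001, -0.001, -1.0]]
force: [0.1, -0.6, 0.1]
grip_width: 16.1
gripper_force: 59.0
px [276. 286.] ctr [ 546.8 -144.7] size [18.9 66.9] ang 104.7 tray -147.8 24.8
px [347. 184.] ctr [ 631.8 -241.5] size [16.1 70.3] ang 100.9 tray -34.5 86.2
px [196. 195.] ctr [599.9 287.4] size [92.1 14.2] ang 89.4 tray -557.2 173.0
px [446. 228.] ctr [ 476.2 -582.8] size [26.8 28.5] ang 132.5 tray 263.6 -141.6
px [207. 236.] ctr [454.7 250.8] size [285.5  12.7] ang 87.4 tray -553.9 23.3
```

```bash
python3 -m jog '[{"offset":[0,0,-15],"twist":0,"hand":10},{"offset":[0,0,-25],"twist":0,"hand":10},{"offset":[0,0,-30],"twist":0,"hand":10},{"offset":[0,0,-30],"twist":0,"hand":10},{"offset":[0,0,-30],"twist":0,"hand":10},{"offset":[0,0,-25],"twist":0,"hand":10},{"offset":[0,0,-10],"twist":4,"hand":10},{"offset":[0,0,0],"twist":5,"hand":10},{"offset":[0,0,0],"twist":5,"hand":10},{"offset":[0,0,0],"twist":3,"hand":10}]'
python3 - <<'E'
from h import *
go(555,314,100,87.4)
E
```

```text
time_s: 26.43
ee_pos: [545.7, -139.8, 207.4]
tcp_rot: [[0.05, 0.999, 0.001], [0.999, -0.05, -0.001], [-0.001, 0.001, -1.0]]
force: [-0.6, -0.5, -0.5]
grip_width: 16.2
gripper_force: 59.1
t 26.43 ee [ 545.7 -139.8  207.4] w 16.2 F [-0.6 -0.5 -0.5] gf 59.1
[[0.05, 0.999, 0.001], [0.999, -0.05, -0.001], [-0.001, 0.001, -1.0]] [-0.45  0.07  1.8  -0.    1.27 -0.4 ]
twist -0.3 then offset 453.7 -11.3 107.4
```

```bash
python3 -m jog '[{"offset":[15,-1,0],"twist":0,"hand":10},{"offset":[25,-1,0],"twist":0,"hand":10},{"offset":[34,-1,0],"twist":0,"hand":10},{"offset":[34,-1,0],"twist":0,"hand":10},{"offset":[34,-1,0],"twist":0,"hand":10},{"offset":[34,-1,0],"twist":0,"hand":10},{"offset":[34,-1,0],"twist":0,"hand":10},{"offset":[34,-1,0],"twist":0,"hand":10},{"offset":[34,-1,0],"twist":0,"hand":10},{"offset":[34,-1,0],"twist":0,"hand":10}]'
python3 -m jog '[{"offset":[34,-1,0],"twist":0,"hand":10},{"offset":[34,0,0],"twist":0,"hand":10},{"offset":[34,0,0],"twist":0,"hand":10},{"offset":[25,0,0],"twist":0,"hand":10},{"offset":[12,0,0],"twist":0,"hand":10},{"offset":[3,0,0],"twist":0,"hand":10},{"offset":[0,0,0],"twist":0,"hand":10},{"offset":[0,0,0],"twist":0,"hand":10},{"offset":[0,0,0],"twist":0,"hand":10},{"offset":[0,0,0],"twist":0,"hand":10}]'
python3 - <<'E'
from h import *
go(555,314,50,87.4)
blue('wrist','w8.png',200)
E
```

```text
time_s: 27.27
ee_pos: [549.1, 175.2, 206.9]
tcp_rot: [[0.044, 0.999, 0.0], [0.999, -0.044, 0.0], [0.0, 0.0, -1.0]]
force: [1.0, -0.2, -0.5]
grip_width: 15.7
gripper_force: 59.0
time_s: 28.1
ee_pos: [555.1, 313.8, 206.9]
tcp_rot: [[0.047, 0.999, 0.0], [0.999, -0.047, -0.0], [-0.0, 0.0, -1.0]]
force: [-0.4, -0.2, -1.4]
grip_width: 16.0
gripper_force: 59.0
t 28.1 ee [555.1 313.8 206.9] w 16.0 F [-0.4 -0.2 -1.4] gf 59.0
[[0.047, 0.999, 0.0], [0.999, -0.047, -0.0], [-0.0, 0.0, -1.0]] [ 0.34  0.24  1.61 -0.    1.29  0.38]
twist -0.1 then offset 0.2 -0.1 156.9
px [165.   4.] ctr [515.4 430.8] size [ 5.1 14.4] ang 175.9 tray -715.9 122.5
px [158. 204.] ctr [499.4 341. ] size [82.9  9.1] ang 87.1 tray -631.9 87.0
px [321. 212.] ctr [578.4 335.8] size [44.2  8.7] ang 87.4 tray -609.2 162.9
px [277. 284.] ctr [554.7 297.6] size [74.6 21.5] ang 87.3 tray -577.3 131.2
```

```bash
python3 -m jog '[{"offset":[0,0,20],"twist":0,"hand":10},{"offset":[0,0,30],"twist":0,"hand":10},{"offset":[0,0,30],"twist":0,"hand":10},{"offset":[0,0,30],"twist":0,"hand":10},{"offset":[0,0,20],"twist":0,"hand":10},{"offset":[0,0,10],"twist":0,"hand":10},{"offset":[0,0,6],"twist":0,"hand":10},{"offset":[0,0,5],"twist":0,"hand":10},{"offset":[0,0,5],"twist":0,"hand":10},{"offset":[0,0,0],"twist":0,"hand":10}]'
python3 -m jog '[{"offset":[0,0,3],"twist":0,"hand":10},{"offset":[0,0,3],"twist":0,"hand":10},{"offset":[0,0,3],"twist":0,"hand":10},{"offset":[0,0,3],"twist":0,"hand":10},{"offset":[0,0,3],"twist":0,"hand":10},{"offset":[0,0,3],"twist":0,"hand":10},{"offset":[0,0,3],"twist":0,"hand":10},{"offset":[0,0,0],"twist":0,"hand":10},{"offset":[0,0,0],"twist":0,"hand":10},{"offset":[0,0,0],"twist":0,"hand":10}]'
```

```text
time_s: 28.98
ee_pos: [555.3, 315.1, 51.2]
tcp_rot: [[0.045, 0.999, 0.001], [0.999, -0.045, 0.0], [0.0, 0.001, -1.0]]
force: [0.4, -0.0, -0.4]
grip_width: 16.1
gripper_force: 59.0
time_s: 29.82
ee_pos: [555.8, 315.9, 31.0]
tcp_rot: [[0.045, 0.999, 0.002], [0.999, -0.045, 0.001], [0.002, 0.002, -1.0]]
force: [-0.1, 2.7, 5.1]
grip_width: 16.3
gripper_force: 60.0
```

```bash
python3 -m jog '[{"offset":[0,0,2],"twist":0,"hand":10},{"offset":[0,0,0],"twist":0,"hand":10},{"offset":[0,0,0],"twist":0,"hand":30},{"offset":[0,0,0],"twist":0,"hand":30},{"offset":[0,0,0],"twist":0,"hand":30},{"offset":[0,0,-4],"twist":0,"hand":30},{"offset":[0,0,-20],"twist":0,"hand":30},{"offset":[0,0,-35],"twist":0,"hand":30},{"offset":[0,0,-40],"twist":0,"hand":30},{"offset":[0,0,-40],"twist":0,"hand":30}]'
python3 -m jog '[{"offset":[0,0,-30],"twist":0,"hand":40},{"offset":[0,0,0],"twist":-5,"hand":45},{"offset":[0,0,0],"twist":-6,"hand":45},{"offset":[0,0,0],"twist":-5.5,"hand":45},{"offset":[0,0,0],"twist":0,"hand":45},{"offset":[-30,0,0],"twist":0,"hand":45},{"offset":[-38,0,0],"twist":0,"hand":45},{"offset":[-38,0,0],"twist":0,"hand":45},{"offset":[-38,0,0],"twist":0,"hand":45},{"offset":[-38,0,0],"twist":0,"hand":45}]'
python3 - <<'E'
from h import *
go(622,-203,150,104)
blue('top','t4.png')
E
```

```text
time_s: 30.65
ee_pos: [554.0, 314.6, 167.4]
tcp_rot: [[0.045, 0.999, -0.002], [0.999, -0.045, -0.001], [-0.001, -0.002, -1.0]]
force: [0.8, -0.3, -0.7]
grip_width: 30.2
gripper_force: 0.0
time_s: 31.48
ee_pos: [598.5, 136.7, 196.6]
tcp_rot: [[-0.238, 0.971, -0.0], [0.971, 0.238, -0.0], [0.0, -0.0, -1.0]]
force: [0.1, 0.2, -0.4]
grip_width: 45.0
gripper_force: 0.0
t 31.48 ee [598.5 136.7 196.6] w 45.0 F [ 0.1  0.2 -0.4] gf 0.0
[[-0.238, 0.971, -0.0], [0.971, 0.238, -0.0], [0.0, -0.0, -1.0]] [ 0.04  0.19  1.68 -0.    1.27 -0.2 ]
twist -0.2 then offset -335.3 -59.4 46.6
px [343. 185.] ctr [ 629.  -230.4] size [16.3 93. ] ang 102.6 tray -45.9 86.0
px [188. 186.] ctr [631.4 317.8] size [15.8 75.8] ang 97.6 tray -579.9 210.5
px [192. 207.] ctr [556.5 300.4] size [71.6 14.9] ang 85.8 tray -579.5 133.6
px [446. 228.] ctr [ 476.2 -582.8] size [26.8 28.5] ang 132.5 tray 263.6 -141.6
px [185. 235.] ctr [458.7 326.7] size [133.4  11.8] ang 87.7 tray -627.1 44.1
```

The first spatula in the drawer seems to have been knocked aside. I'll carry on to the third one and look once the arm is clear of the drawer.

```bash
python3 -m jog '[{"offset":[-30,-5,0],"twist":0,"hand":45},{"offset":[-36,-7,0],"twist":0,"hand":45},{"offset":[-36,-7,0],"twist":0,"hand":45},{"offset":[-36,-7,0],"twist":0,"hand":45},{"offset":[-36,-7,0],"twist":0,"hand":45},{"offset":[-36,-7,0],"twist":0,"hand":45},{"offset":[-36,-7,0],"twist":0,"hand":45},{"offset":[-36,-7,0],"twist":0,"hand":45},{"offset":[-33,-5,0],"twist":0,"hand":45},{"offset":[-20,0,0],"twist":0,"hand":45}]'
python3 -m jog '[{"offset":[0,0,15],"twist":0,"hand":45},{"offset":[0,0,20],"twist":0,"hand":45},{"offset":[0,0,10],"twist":0,"hand":45},{"offset":[0,0,0],"twist":0,"hand":45},{"offset":[0,0,0],"twist":0,"hand":45},{"offset":[0,0,0],"twist":0,"hand":45},{"offset":[0,0,0],"twist":0,"hand":45},{"offset":[0,0,0],"twist":0,"hand":45},{"offset":[0,0,0],"twist":0,"hand":45},{"offset":[0,0,0],"twist":0,"hand":45}]'
python3 - <<'E'
from h import *
go(622,-203,15,104)
blue('wrist','w9.png')
print('top'); blue('top','t5.png',38); a=cv2.imread('pics/t5.png'); cv2.imwrite('pics/t5c.png',cv2.resize(a[165:250,160:265],None,fx=6,fy=6,interpolation=cv2.INTER_CUBIC))
E
```

```text
time_s: 32.37
ee_pos: [621.3, -204.3, 196.6]
tcp_rot: [[-0.235, 0.972, -0.001], [0.972, 0.235, -0.001], [-0.0, -0.001, -1.0]]
force: [0.7, 0.1, -0.3]
grip_width: 45.0
gripper_force: 0.0
time_s: 33.2
ee_pos: [622.2, -201.0, 152.4]
tcp_rot: [[-0.241, 0.971, 0.001], [0.971, 0.241, -0.0], [-0.001, 0.001, -1.0]]
force: [1.2, 0.5, 0.4]
grip_width: 45.2
gripper_force: 0.0
t 33.2 ee [ 622.2 -201.   152.4] w 45.2 F [1.2 0.5 0.4] gf 0.0
[[-0.241, 0.971, 0.001], [0.971, 0.241, -0.0], [-0.001, 0.001, -1.0]] [-0.49  0.33  1.61 -0.    1.21 -0.73]
twist -0.1 then offset -1.9 -0.7 137.4
px [277. 231.] ctr [ 630.2 -227.7] size [18.7 95.3] ang 102.7 tray -48.3 87.7
top
px [190. 186.] ctr [630.1 306.7] size [15.7 92.9] ang 97.6 tray -569.4 206.7
px [196. 207.] ctr [553.8 287.8] size [91.8 15.2] ang 86.2 tray -567.9 128.2
px [446. 228.] ctr [ 474.9 -578.6] size [26.6 28.3] ang 132.5 tray 259.2 -142.0
px [207. 236.] ctr [453.8 247.4] size [286.6  12.8] ang 87.6 tray -550.8 21.6
```

View pics/t5c.png

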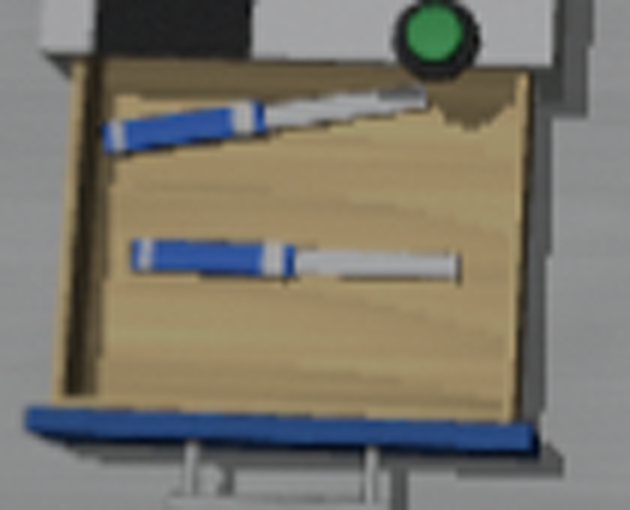

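The knocked spatula, at crop (105-425, 97-140), still lies flat in the drawer, and the second, at (130-460, 260), is fine. Now the third.

```bash
python3 -m jog '[{"offset":[-1,1,20],"twist":1,"hand":45},{"offset":[0,0,30],"twist":0,"hand":45},{"offset":[0,0,30],"twist":0,"hand":45},{"offset":[0,0,25],"twist":0,"hand":45},{"offset":[0,0,15],"twist":0,"hand":45},{"offset":[0,0,10],"twist":0,"hand":45},{"offset":[0,0,6],"twist":0,"hand":45},{"offset":[0,0,0],"twist":0,"hand":45},{"offset":[0,0,0],"twist":0,"hand":45},{"offset":[0,0,0],"twist":0,"hand":45}]'
python3 -m jog '[{"offset":[0,0,0],"twist":0,"hand":10},{"offset":[0,0,0],"twist":0,"hand":10},{"offset":[0,0,0],"twist":0,"hand":10},{"offset":[0,0,0],"twist":0,"hand":10},{"offset":[0,0,0],"twist":0,"hand":10},{"offset":[0,0,0],"twist":0,"hand":10},{"offset":[0,0,0],"twist":0,"hand":10},{"offset":[0,0,0],"twist":0,"hand":10},{"offset":[0,0,0],"twist":0,"hand":10},{"offset":[0,0,0],"twist":0,"hand":10}]'
```

```text
time_s: 34.13
ee_pos: [624.4, -202.3, 17.7]
tcp_rot: [[-0.224, 0.975, 0.003], [0.975, 0.224, -0.001], [-0.002, 0.002, -1.0]]
force: [0.6, 0.0, -0.6]
grip_width: 45.0
gripper_force: 0.0
time_s: 34.97
ee_pos: [624.0, -202.1, 17.2]
tcp_rot: [[-0.224, 0.975, 0.002], [0.975, 0.224, -0.001], [-0.001, 0.002, -1.0]]
force: [-1.4, 0.8, 6.1]
grip_width: 15.8
gripper_force: 60.5
```

```bash
python3 -m jog '[{"offset":[0,0,-3],"twist":0,"hand":10},{"offset":[0,0,-3],"twist":0,"hand":10},{"offset":[0,0,-3],"twist":0,"hand":10},{"offset":[0,0,-2],"twist":0,"hand":10},{"offset":[0,0,-2],"twist":0,"hand":10},{"offset":[0,0,-2],"twist":0,"hand":10},{"offset":[0,0,-2],"twist":0,"hand":10},{"offset":[0,0,-2],"twist":0,"hand":10},{"offset":[0,0,-1],"twist":0,"hand":10},{"offset":[0,0,0],"twist":0,"hand":10}]'
python3 -m jog '[{"offset":[0,0,-2],"twist":0,"hand":10},{"offset":[0,0,-2],"twist":0,"hand":10},{"offset":[0,0,-2],"twist":0,"hand":10},{"offset":[0,0,-2],"twist":0,"hand":10},{"offset":[0,0,-1],"twist":0,"hand":10},{"offset":[0,0,0],"twist":0,"hand":10},{"offset":[0,0,0],"twist":0,"hand":10},{"offset":[0,0,0],"twist":0,"hand":10},{"offset":[0,0,0],"twist":0,"hand":10},{"offset":[0,0,0],"twist":0,"hand":10}]'
```

```text
time_s: 35.8
ee_pos: [622.8, -201.6, 35.5]
tcp_rot: [[-0.223, 0.975, -0.0], [0.975, 0.223, 0.001], [0.001, -0.0, -1.0]]
force: [0.4, -0.5, -4.9]
grip_width: 15.9
gripper_force: 59.0
time_s: 36.63
ee_pos: [623.0, -201.5, 44.7]
tcp_rot: [[-0.223, 0.975, -0.0], [0.975, 0.223, 0.0], [0.0, -0.0, -1.0]]
force: [-2.3, 0.6, -2.8]
grip_width: 16.1
gripper_force: 58.7
```

```bash
python3 -m jog '[{"offset":[0,0,2.5],"twist":0,"hand":10},{"offset":[4,0,0],"twist":0,"hand":10},{"offset":[8,0,0],"twist":0,"hand":10},{"offset":[10,0,0],"twist":0,"hand":10},{"offset":[12,0,0],"twist":0,"hand":10},{"offset":[12,0,0],"twist":0,"hand":10},{"offset":[12,0,0],"twist":0,"hand":10},{"offset":[10,0,0],"twist":0,"hand":10},{"offset":[8,0,0],"twist":0,"hand":10},{"offset":[0,0,0],"twist":0,"hand":10}]'
python3 - <<'E'
from h import *
blue('wrist','w10.png',50)
E
python3 -m jog '[{"offset":[0,0,-15],"twist":0,"hand":10},{"offset":[0,0,-25],"twist":0,"hand":10},{"offset":[0,0,-30],"twist":0,"hand":10},{"offset":[0,0,-30],"twist":0,"hand":10},{"offset":[0,0,-30],"twist":0,"hand":10},{"offset":[0,0,-25],"twist":0,"hand":10},{"offset":[0,0,-10],"twist":4,"hand":10},{"offset":[0,0,0],"twist":5,"hand":10},{"offset":[0,0,0],"twist":4,"hand":10},{"offset":[0,0,0],"twist":2.5,"hand":10}]'
python3 - <<'E'
from h import *
go(508,316,100,87.4)
blue('wrist','w11.png',200)
E
```

```text
time_s: 37.47
ee_pos: [605.6, -125.6, 42.1]
tcp_rot: [[-0.225, 0.974, -0.001], [0.974, 0.225, 0.001], [0.001, -0.001, -1.0]]
force: [-0.6, -0.9, -0.3]
grip_width: 15.9
gripper_force: 59.0
px [276. 287.] ctr [ 607.6 -133.8] size [19.  66.7] ang 103.1 tray -144.9 86.6
time_s: 38.35
ee_pos: [606.4, -128.3, 207.9]
tcp_rot: [[0.049, 0.999, 0.001], [0.999, -0.049, -0.001], [-0.001, 0.001, -1.0]]
force: [0.4, 0.3, -1.4]
grip_width: 16.4
gripper_force: 59.1
t 38.35 ee [ 606.4 -128.3  207.9] w 16.4 F [ 0.4  0.3 -1.4] gf 59.1
[[0.049, 0.999, 0.001], [0.999, -0.049, -0.001], [-0.001, 0.001, -1.0]] [-0.39  0.2   1.66 -0.    1.29 -0.34]
twist -0.2 then offset 439.4 -118.4 107.9
px [276. 287.] ctr [ 605.8 -145.7] size [75.3 21.2] ang 87.0 tray -133.6 82.1
```

```bash
python3 -m jog '[{"offset":[15,-3,0],"twist":0,"hand":10},{"offset":[25,-6,0],"twist":0,"hand":10},{"offset":[34,-9,0],"twist":0,"hand":10},{"offset":[34,-10,0],"twist":0,"hand":10},{"offset":[34,-10,0],"twist":0,"hand":10},{"offset":[34,-10,0],"twist":0,"hand":10},{"offset":[34,-10,0],"twist":0,"hand":10},{"offset":[34,-10,0],"twist":0,"hand":10},{"offset":[34,-10,0],"twist":0,"hand":10},{"offset":[34,-10,0],"twist":0,"hand":10}]'
python3 -m jog '[{"offset":[34,-9,0],"twist":0,"hand":10},{"offset":[34,-9,0],"twist":0,"hand":10},{"offset":[30,-8,0],"twist":0,"hand":10},{"offset":[20,-4,0],"twist":0,"hand":10},{"offset":[8,0,0],"twist":0,"hand":10},{"offset":[1,0,0],"twist":0,"hand":10},{"offset":[0,0,0],"twist":0,"hand":10},{"offset":[0,0,0],"twist":0,"hand":10},{"offset":[0,0,0],"twist":0,"hand":10},{"offset":[0,0,0],"twist":0,"hand":10}]'
python3 - <<'E'
from h import *
go(508,316,50,87.4)
blue('wrist','w12.png',200)
E
```

```text
time_s: 39.23
ee_pos: [531.3, 190.1, 207.4]
tcp_rot: [[0.044, 0.999, 0.0], [0.999, -0.044, 0.0], [0.0, 0.0, -1.0]]
force: [0.9, 0.3, -1.5]
grip_width: 16.2
gripper_force: 59.0
time_s: 40.07
ee_pos: [508.4, 315.2, 207.3]
tcp_rot: [[0.047, 0.999, -0.0], [0.999, -0.047, -0.0], [-0.0, 0.0, -1.0]]
force: [0.5, 0.1, -1.6]
grip_width: 15.7
gripper_force: 59.0
t 40.07 ee [508.4 315.2 207.3] w 15.7 F [ 0.5  0.1 -1.6] gf 59.0
[[0.047, 0.999, -0.0], [0.999, -0.047, -0.0], [-0.0, 0.0, -1.0]] [ 0.37  0.15  1.71 -0.    1.28  0.41]
twist -0.1 then offset 0.7 -0.4 157.3
px [220.   4.] ctr [491.2 431.3] size [ 4.3 13.2] ang 176.5 tray -721.7 99.1
px [212. 200.] ctr [478.2 341. ] size [83.5  9.2] ang 87.4 tray -636.7 66.3
px [397. 191.] ctr [568.6 346.1] size [ 8.7 45.5] ang 97.2 tray -621.5 155.6
px [323. 212.] ctr [532.3 337.4] size [44.9  8.7] ang 86.9 tray -621.0 118.3
px [276. 283.] ctr [507.7 298.5] size [74.3 21.1] ang 87.3 tray -588.7 85.6
```

```bash
python3 -m jog '[{"offset":[0,0,20],"twist":0,"hand":10},{"offset":[0,0,30],"twist":0,"hand":10},{"offset":[0,0,30],"twist":0,"hand":10},{"offset":[0,0,30],"twist":0,"hand":10},{"offset":[0,0,20],"twist":0,"hand":10},{"offset":[0,0,10],"twist":0,"hand":10},{"offset":[0,0,6],"twist":0,"hand":10},{"offset":[0,0,5],"twist":0,"hand":10},{"offset":[0,0,5],"twist":0,"hand":10},{"offset":[0,0,0],"twist":0,"hand":10}]'
python3 -m jog '[{"offset":[0,0,3],"twist":0,"hand":10},{"offset":[0,0,3],"twist":0,"hand":10},{"offset":[0,0,3],"twist":0,"hand":10},{"offset":[0,0,3],"twist":0,"hand":10},{"offset":[0,0,3],"twist":0,"hand":10},{"offset":[0,0,3],"twist":0,"hand":10},{"offset":[0,0,3],"twist":0,"hand":10},{"offset":[0,0,1],"twist":0,"hand":10},{"offset":[0,0,0],"twist":0,"hand":10},{"offset":[0,0,0],"twist":0,"hand":10}]'
python3 -m jog '[{"offset":[0,0,0],"twist":0,"hand":30},{"offset":[0,0,0],"twist":0,"hand":30},{"offset":[0,0,0],"twist":0,"hand":30},{"offset":[0,0,-4],"twist":0,"hand":30},{"offset":[0,0,-20],"twist":0,"hand":30},{"offset":[0,0,-35],"twist":0,"hand":30},{"offset":[0,0,-40],"twist":0,"hand":30},{"offset":[0,0,-35],"twist":0,"hand":32},{"offset":[0,-20,0],"twist":0,"hand":32},{"offset":[0,-20,0],"twist":0,"hand":32}]'
python3 - <<'E'
from h import *
go(407,245,52,87.5)
save('side','s3.png'); a=cv2.imread('pics/s3.png'); cv2.imwrite('pics/s3c.png',cv2.resize(a[110:260,170:370],None,fx=4,fy=4,interpolation=cv2.INTER_CUBIC))
E
```

```text
time_s: 40.95
ee_pos: [508.5, 316.3, 51.7]
tcp_rot: [[0.045, 0.999, 0.001], [0.999, -0.045, 0.0], [0.0, 0.001, -1.0]]
force: [-0.3, -0.3, -0.5]
grip_width: 16.2
gripper_force: 59.0
time_s: 41.78
ee_pos: [509.3, 317.3, 30.8]
tcp_rot: [[0.045, 0.999, 0.003], [0.999, -0.045, 0.002], [0.002, 0.003, -1.0]]
force: [-1.9, 3.5, 7.2]
grip_width: 16.0
gripper_force: 60.2
time_s: 42.62
ee_pos: [469.5, 318.4, 166.3]
tcp_rot: [[0.046, 0.999, 0.005], [0.999, -0.046, 0.002], [0.002, 0.005, -1.0]]
force: [-0.5, 0.6, -0.5]
grip_width: 31.8
gripper_force: 0.0
t 42.62 ee [469.5 318.4 166.3] w 31.8 F [-0.5  0.6 -0.5] gf 0.0
[[0.046, 0.999, 0.005], [0.999, -0.046, 0.002], [0.002, 0.005, -1.0]] [ 0.4   0.12  1.83 -0.    1.19  0.44]
twist -0.1 then offset -76.1 -59.3 114.3
```

View pics/s3c.png

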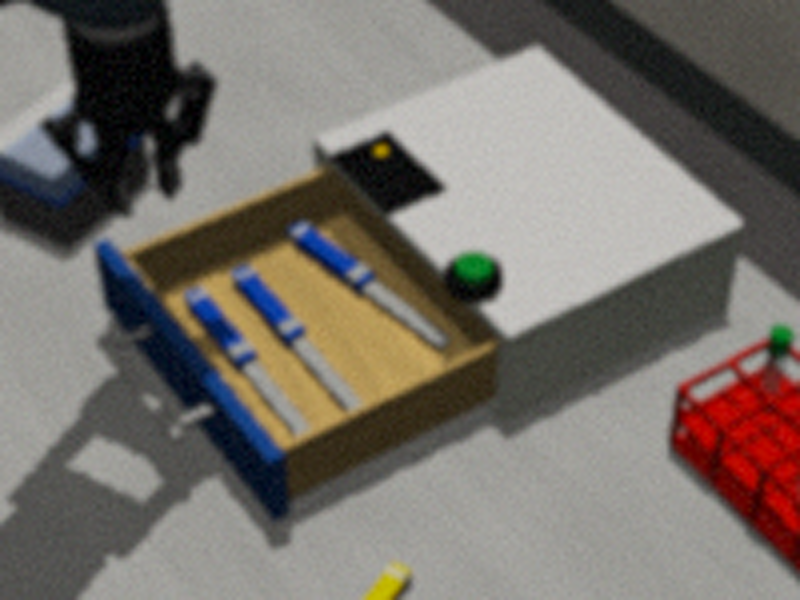

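All three spatulas lie flat in the drawer. Now I'll grip the handle again and close it.

```bash
python3 -m jog '[{"offset":[-20,-15,0],"twist":0,"hand":32},{"offset":[-28,-22,0],"twist":0,"hand":32},{"offset":[-28,-22,0],"twist":0,"hand":32},{"offset":[0,0,15],"twist":0,"hand":32},{"offset":[0,0,25],"twist":0,"hand":32},{"offset":[0,0,25],"twist":0,"hand":32},{"offset":[0,0,20],"twist":0,"hand":32},{"offset":[0,0,15],"twist":0,"hand":32},{"offset":[0,0,10],"twist":0,"hand":32},{"offset":[0,0,4],"twist":0,"hand":32}]'
python3 -m jog '[{"offset":[0,0,0],"twist":0,"hand":32},{"offset":[0,0,0],"twist":0,"hand":5},{"offset":[0,0,0],"twist":0,"hand":5},{"offset":[0,0,0],"twist":0,"hand":5},{"offset":[0,0,0],"twist":0,"hand":5},{"offset":[0,0,0],"twist":0,"hand":5},{"offset":[0,0,0],"twist":0,"hand":5},{"offset":[0,0,0],"twist":0,"hand":5},{"offset":[0,0,0],"twist":0,"hand":5},{"offset":[0,0,0],"twist":0,"hand":5}]'
```

```text
time_s: 43.5
ee_pos: [404.1, 244.2, 47.3]
tcp_rot: [[0.045, 0.999, -0.004], [0.999, -0.045, -0.001], [-0.001, -0.004, -1.0]]
force: [0.1, 1.0, -0.9]
grip_width: 31.7
gripper_force: 0.0
time_s: 44.33
ee_pos: [407.0, 245.1, 50.4]
tcp_rot: [[0.045, 0.999, 0.003], [0.999, -0.045, 0.001], [0.001, 0.003, -1.0]]
force: [2.6, -1.2, 5.9]
grip_width: 8.1
gripper_force: 59.1
```

```bash
python3 -m jog '[{"offset":[0,4,0],"twist":0,"hand":5},{"offset":[0,8,0],"twist":0,"hand":5},{"offset":[0,11,0],"twist":0,"hand":5},{"offset":[0,12,0],"twist":0,"hand":5},{"offset":[0,12,0],"twist":0,"hand":5},{"offset":[0,12,0],"twist":0,"hand":5},{"offset":[0,12,0],"twist":0,"hand":5},{"offset":[0,12,0],"twist":0,"hand":5},{"offset":[0,12,0],"twist":0,"hand":5},{"offset":[0,12,0],"twist":0,"hand":5}]'
python3 -m jog '[{"offset":[0,12,0],"twist":0,"hand":5},{"offset":[0,12,0],"twist":0,"hand":5},{"offset":[0,12,0],"twist":0,"hand":5},{"offset":[0,12,0],"twist":0,"hand":5},{"offset":[0,12,0],"twist":0,"hand":5},{"offset":[0,11,0],"twist":0,"hand":5},{"offset":[0,9,0],"twist":0,"hand":5},{"offset":[0,6,0],"twist":0,"hand":5},{"offset":[0,4,0],"twist":0,"hand":5},{"offset":[0,2,0],"twist":0,"hand":5}]'
python3 -m jog '[{"offset":[0,1,0],"twist":0,"hand":5},{"offset":[0,1,0],"twist":0,"hand":5},{"offset":[0,1,0],"twist":0,"hand":5},{"offset":[0,1,0],"twist":0,"hand":5},{"offset":[0,0,0],"twist":0,"hand":5},{"offset":[0,0,0],"twist":0,"hand":5},{"offset":[0,0,0],"twist":0,"hand":5},{"offset":[0,0,0],"twist":0,"hand":5},{"offset":[0,0,0],"twist":0,"hand":5},{"offset":[0,0,0],"twist":0,"hand":5}]'
```

```text
time_s: 45.17
ee_pos: [513.2, 240.5, 50.4]
tcp_rot: [[0.045, 0.999, -0.001], [0.999, -0.045, 0.001], [0.001, -0.001, -1.0]]
force: [-2.1, 0.7, 9.7]
grip_width: 8.7
gripper_force: 59.6
time_s: 46.0
ee_pos: [605.1, 236.5, 50.4]
tcp_rot: [[0.045, 0.999, 0.0], [0.999, -0.045, 0.001], [0.001, 0.0, -1.0]]
force: [-0.6, 0.8, 7.5]
grip_width: 8.5
gripper_force: 59.4
time_s: 46.83
ee_pos: [606.9, 236.5, 50.4]
tcp_rot: [[0.045, 0.999, -0.005], [0.999, -0.045, 0.001], [0.0, -0.005, -1.0]]
force: [-7.5, -0.4, 12.4]
grip_width: 8.6
gripper_force: 59.9
```

```bash
python3 -m jog '[{"offset":[0,1,0],"twist":0,"hand":5},{"offset":[0,1,0],"twist":0,"hand":5},{"offset":[0,0,0],"twist":0,"hand":5},{"offset":[0,0,0],"twist":0,"hand":5},{"offset":[0,0,0],"twist":0,"hand":5},{"offset":[0,-2,0],"twist":0,"hand":5},{"offset":[0,0,0],"twist":0,"hand":26},{"offset":[0,0,0],"twist":0,"hand":26},{"offset":[0,0,0],"twist":0,"hand":26},{"offset":[0,0,0],"twist":0,"hand":26}]'
python3 -m jog '[{"offset":[0,0,-10],"twist":0,"hand":26},{"offset":[0,0,-25],"twist":0,"hand":26},{"offset":[0,0,-35],"twist":0,"hand":26},{"offset":[0,0,-35],"twist":0,"hand":26},{"offset":[0,0,-25],"twist":0,"hand":0},{"offset":[0,0,0],"twist":0,"hand":0},{"offset":[-20,10,0],"twist":0,"hand":0},{"offset":[-20,10,0],"twist":0,"hand":0},{"offset":[-20,10,0],"twist":0,"hand":0},{"offset":[-20,10,0],"twist":0,"hand":0}]'
python3 - <<'E'
from h import *
go(664.6,152.6,122,87.4)
im=save('wrist','w13.png').astype(int); p=arm.camera_params('wrist')
m=(im[:,:,1]>im[:,:,0]+40)&(im[:,:,1]>im[:,:,2]+25); q=np.argwhere(m); 
if len(q): v,u=(q.min(0)+q.max(0))/2; print(len(q),u,v,at('wrist',u,v,122,p))
im=save('top','t6.png').astype(int); m=(im[:,:,1]>im[:,:,0]+30)&(im[:,:,1]>im[:,:,2]+20); m[:,262:]=0;q=np.argwhere(m)
if len(q): v,u=(q.min(0)+q.max(0))/2; print(len(q),u,v,at('top',u,v,122))
a=cv2.imread('pics/t6.png'); cv2.imwrite('pics/t6c.png',cv2.resize(a[100:250,160:410],None,fx=3,fy=3,interpolation=cv2.INTER_CUBIC))
E
```

```text
time_s: 47.67
ee_pos: [607.8, 235.5, 48.4]
tcp_rot: [[0.045, 0.999, -0.002], [0.999, -0.045, -0.0], [-0.0, -0.002, -1.0]]
force: [1.0, 0.1, -0.4]
grip_width: 25.9
gripper_force: 0.0
time_s: 48.5
ee_pos: [644.8, 153.1, 179.0]
tcp_rot: [[0.045, 0.999, -0.001], [0.999, -0.045, 0.0], [-0.0, -0.001, -1.0]]
force: [0.4, 0.8, -0.3]
grip_width: 0.1
gripper_force: 0.0
t 48.5 ee [644.8 153.1 179. ] w 0.1 F [ 0.4  0.8 -0.3] gf 0.0
[[0.045, 0.999, -0.001], [0.999, -0.045, 0.0], [-0.0, -0.001, -1.0]] [0.06 0.32 1.56 0.   1.26 0.11]
twist 0.0 then offset 0.4 19.8 57.0
1599 307.0 223.5 [667.  151.1 122. ]
```

View pics/w13.png

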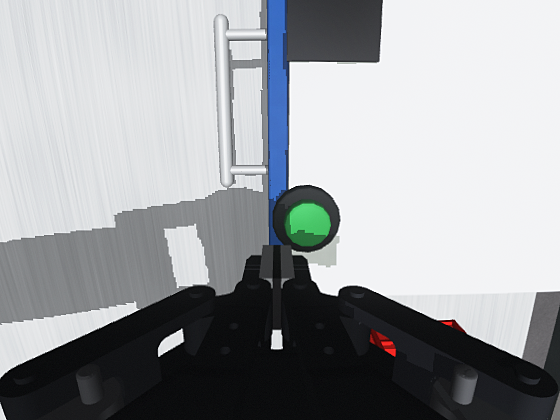

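The drawer is flush shut and the button is at (307,223), about (667,151) in the world. Press it.

```bash
python3 -m jog '[{"offset":[0,11,0],"twist":0,"hand":0},{"offset":[0,10,0],"twist":0,"hand":0},{"offset":[0,0,20],"twist":0,"hand":0},{"offset":[0,0,20],"twist":0,"hand":0},{"offset":[0,0,8],"twist":0,"hand":0},{"offset":[0,0,4],"twist":0,"hand":0},{"offset":[0,0,3],"twist":0,"hand":0},{"offset":[0,0,3],"twist":0,"hand":0},{"offset":[0,0,2],"twist":0,"hand":0},{"offset":[0,0,0],"twist":0,"hand":0}]'
python3 -m jog '[{"offset":[0,0,2],"twist":0,"hand":0},{"offset":[0,0,1],"twist":0,"hand":0},{"offset":[0,0,1],"twist":0,"hand":0},{"offset":[0,0,1],"twist":0,"hand":0},{"offset":[0,0,0],"twist":0,"hand":0},{"offset":[0,0,0],"twist":0,"hand":0},{"offset":[0,0,0],"twist":0,"hand":0},{"offset":[0,0,0],"twist":0,"hand":0},{"offset":[0,0,0],"twist":0,"hand":0},{"offset":[0,0,0],"twist":0,"hand":0}]'
```

```text
time_s: 49.43
ee_pos: [666.2, 153.3, 120.2]
tcp_rot: [[0.045, 0.999, 0.001], [0.999, -0.045, 0.0], [0.001, 0.001, -1.0]]
force: [-1.4, 1.3, 2.0]
grip_width: -0.1
gripper_force: 0.9
time_s: 50.27
ee_pos: [666.5, 153.2, 116.0]
tcp_rot: [[0.045, 0.999, 0.002], [0.999, -0.045, 0.0], [0.0, 0.002, -1.0]]
force: [-2.1, 2.5, 7.2]
grip_width: -0.2
gripper_force: 3.8
```

Fully down (116 mm, 7 N). I'll retreat and do a last check.

```bash
python3 -m jog '[{"offset":[0,0,1],"twist":0,"hand":0},{"offset":[0,0,0],"twist":0,"hand":0},{"offset":[0,0,-4],"twist":0,"hand":0},{"offset":[0,0,-10],"twist":0,"hand":0},{"offset":[0,0,-25],"twist":0,"hand":0},{"offset":[0,0,-35],"twist":0,"hand":0},{"offset":[0,0,-35],"twist":0,"hand":0},{"offset":[0,-30,0],"twist":0,"hand":0},{"offset":[-30,-20,0],"twist":0,"hand":0},{"offset":[-30,-20,0],"twist":0,"hand":0}]'
python3 -m jog '[{"offset":[-30,-20,0],"twist":0,"hand":0},{"offset":[-30,-20,0],"twist":0,"hand":0},{"offset":[-30,-20,0],"twist":0,"hand":0},{"offset":[-30,-20,0],"twist":0,"hand":0},{"offset":[-20,-10,0],"twist":0,"hand":0},{"offset":[0,0,0],"twist":0,"hand":0},{"offset":[0,0,0],"twist":0,"hand":0},{"offset":[0,0,0],"twist":0,"hand":0},{"offset":[0,0,0],"twist":0,"hand":0},{"offset":[0,0,0],"twist":0,"hand":0}]'
python3 - <<'E'
from h import *
st(); save('side','s4.png')
E
```

```text
time_s: 51.1
ee_pos: [592.3, 96.4, 223.0]
tcp_rot: [[0.042, 0.999, 0.001], [0.999, -0.042, -0.001], [-0.001, 0.001, -1.0]]
force: [0.1, -0.8, -0.1]
grip_width: -0.1
gripper_force: 0.0
time_s: 51.93
ee_pos: [497.3, -38.9, 222.2]
tcp_rot: [[0.044, 0.999, -0.0], [0.999, -0.044, 0.0], [0.0, -0.0, -1.0]]
force: [0.5, -1.4, 0.0]
grip_width: 0.0
gripper_force: 0.0
t 51.93 ee [497.3 -38.9 222.2] w 0.0 F [ 0.5 -1.4  0. ] gf 0.0
[[0.044, 0.999, -0.0], [0.999, -0.044, 0.0], [0.0, -0.0, -1.0]] [-0.31 -0.11  1.95  0.    1.3  -0.26]
```

View pics/s4.png

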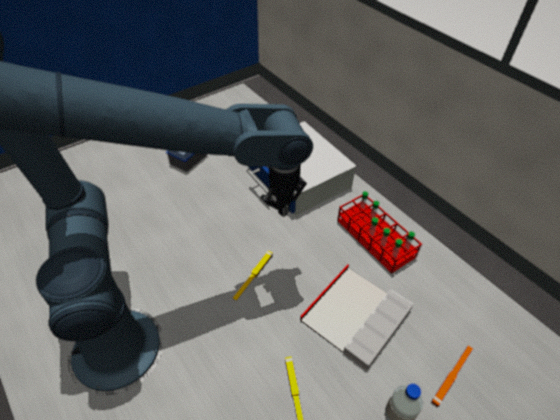

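The tray is empty, the drawer is shut, and the rack, bottle and look-alikes are where they were. Handing in.

```bash
python3 -c "
from station import arm
print(arm.job_done())"
```

```text
the job is handed in; nothing more can be done
None
```

Job handed in: all three blue-handled spatulas present were laid flat in the drawer, the drawer was pushed fully shut, and then the green start button was pressed fully down. One spatula was knocked aside inside the drawer during the run but stayed flat, and I did not touch the rack, bottle, tip box or look-alikes.

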